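# Fetch the step block from behind two sample vials

### The arm

A 6-joint arm with a two-finger parallel gripper is mounted at the origin on a cart in front of the work surface, level with it; the furniture and walls round the work are solid. World frame = base frame: x ahead of the robot, y to its left, z up, the work surface at z = 0. Lengths are in mm, angles in rad, forces in N, time in s.
With the tool pointing down it reaches from about 350 to 975 mm from the base axis. Payload 7.1 kg.
Tool frame: the origin (TCP) lies midway between the tips of the shut fingers; the grasp point (between the pads) lies 19 mm behind it (ctrl.grip_point_offset is the distance from the TCP to the grasp point, in mm); z points along the fingers, y is the line along which they close (so a half turn about z gives the same grasp; the last joint's range is limited). The gripper opens to 88 mm and grips with 3 to 60 N. Pads are 20 mm wide; open, the fingers measure 115 mm over their backs; the gripper's body (75 mm by 178 mm) begins 61 mm behind the grasp point.
Start: joints at [-1.359, 0.423, 1.63, -0, 1.089, -0.019], TCP at [142.992, -608.406, 201.175] pointing down, gripper open.
Joint ranges: [-3, 3], [-0.9, 2.11], [0.09, 2.58], [-1.31, 4.45], [0.11, 2.69], [-2.54, 2.54]. Speed limits (rad/s): [2.39, 2.39, 3.01, 3.14, 3.14, 3.14].

### API

Orientations are given as a rotation vector (axis times angle).
In Python, from workcell import get_obs, optics, close_job, spotter, ctrl gives the robot as it stands. The module is installed in compiled form; this text tells all that it offers.
- The arm moves only by the tool move_arm, never from a script. Its argument "rows" is a list of rows, each a list of 5 numbers: the shift along the tool's x, y, z in cm, then the turn about the tool's z in degrees, then the opening in per cent of the stroke, from 0 (shut) to 100 (fully open). A call has 1 to 10 rows; each row shifts and turns the commanded pose from where the row before left it, along the tool's axes as they then stand; what a row does not reach is not made up. A row lasts 1/8 s, in which the tool goes at most 62.5 mm and 10.7 degrees, less where a joint would pass 70% of its speed; a pose out of reach is approached as far as the arm can. A call with a gripper value outside its range is refused whole. The fingers move at their own pace and stop on an object; the grip force is fixed at half the most. Time passes only in rows, so rows that do not move let the fingers close. It gives the time, the measured TCP pose, the force, the opening and the grip force at its end, in the units of the state.
- get_obs(): the state, without advancing time (a new reading comes with each control period).
- optics.get_image(name): name is "scene" or "top" or "wrist"; returns the picture (400x640x3 uint8, blue, green, red); there is no depth.
- optics.calibration(name): a dict with "camera_matrix" (3x3 intrinsics, pixels), "xyz" and "orientation" of the camera in the world. Camera axes: x right, y down, z forward; pixel columns grow to the right and rows downward; lengths in mm; the calibration is good to about 2 mm. The wrist camera is an equidistant fisheye: a pixel r from the principal point sees the ray r / f radians off the axis. A picture is of the moment at which its call begins: read the wrist's pose just before it. calibration takes no time and is no camera call; for the wrist camera it gives the pose at the moment of the call.
- close_job(): hands the job in; it is judged then, once.
Trained networks look in the newest picture that a camera, given by its name, has taken for a name from the list of things; names that differ only in an ending like _2 or _b are one class to them, and where a whole thing is asked for, a point or a joint stands for the part that bears it (a point fixed in the world has none). Each returns a list of dicts, best first, with "conf" (0 to 1); they miss things now and then, are a little off and sometimes report something else, mostly with a low value. They report only what shows in the picture. A call takes as long as a camera call. They do not tell look-alikes from the thing itself.
- spotter.find_in(camera, label): "point" ([column, row] in pixels, amid what is visible of it).
- spotter.regions_of(camera, label): "region" (400x640 bool, what is visible of it) and "point" ([column, row] in pixels, amid what is visible of it).
The state is a dict: "t": time; "qpos": joint angles; "qvel": joint speeds; "joint_torque": joint torques, N m; "ee_pos": TCP position; "orientation": TCP orientation; "ft_force": force on the tool from outside, world axes, zero at the start; "moment": the same for the moment, N m; "width": finger opening in mm; "grasp_force": force on a finger pad.
Only numpy, scipy, OpenCV 4.12 (cv2) and the standard library are available. Lean on these libraries where they do the work, as an engineer would, in place of code of your own. Each camera call takes 0.05 s, during which the arm holds its last target. There are 200 camera calls.

### The job

The white step reference block is stored in the bay of the green dock, behind two sample vials. First move both vials to the black foam tray, then take the block out and set it squarely inside the yellow outline on the dark steel stage plate, and only then put each vial back on the very mark in the dock that it came from. Keep the vials upright all the time and leave the putty tin and the loupe alone.

Things in the scene. Friction and masses are not known exactly. Their poses are not given: they have to be found in the camera images.
- vial_white: Loose sample vial, WHITE screw cap. 27 mm wide, 54 mm tall, about 30 g; cap 24.4 mm wide, from 42 to 54 mm above the origin (centre of underside, z up). Starts within 2 mm of one of the dock's two ring marks (which one varies) and must return there. Grasp the cap along the dock's x, one finger above the block (fingertips 25 mm or more over the dock plate); across y the other vial is 8 mm away.
- vial_orange: Sample vial with an ORANGE ribbed screw cap, otherwise the same as the white one; it stands on the other ring mark.
- step_block: White step reference block, loose, about 210 g: foot 36 (x) x 60 (y) x 12 mm high, on it a step 20 x 44 mm, 19 mm high in all. Origin: centre of underside, z up. Grasp the foot along x (36 mm), across its long sides. Either way round (half turn) is right. Starts flat in the dock's bay.
- dock: Green dock, fixed; plate 4 mm thick, x -45 to 85, y -50 to 50 mm. Origin on the worktop; +x leads away from the robot. White ring marks for the vials at (-11, +-17.5) mm. Block's centre at (25, 0), its length along y, between end cheeks (y +-33.7 to +-38.7, x 4 to 46, tops at z 28 mm). Behind the block 40 mm are free; before it the vials leave 3 mm, no room for a finger.
- stage_plate: Dark steel stage plate, fixed to the worktop, 80 (x) x 110 (y) x 10 mm with a yellow outline (inside 40 x 64 mm) on top for the step block. Origin: centre of its underside; its top is at z = 10 mm; the outline is centred, its long side along y. The plate stands left of or right of the dock, where the tray does not.
- foam_tray: Low black foam tray, fixed to the worktop, 95 (x) x 130 (y) mm; the foam floor is 8 mm above its origin (centre of its underside), rim 3 mm wide and 18 mm high. Empty at the start; the parking place for the vials, anywhere inside.
- putty_tin: Bystander: white round putty tin, 52 mm in diameter, 22 mm high, near the front edge; origin under its centre. Leave it alone.
- loupe: Bystander: black standing loupe, 39 mm in diameter, 43 mm high, near the front edge; origin under its centre. Leave it alone.
- stand_post (a point): Obstacle: dark assembly stand, fixed, 0.28 m tall, right of the dock. Point on the worktop amid it; uprights lie within x -45 to +65, y -40 to +45 mm of it, its low foot within 90 mm. Pass both on the robot's side (x under 0.4). Scanner column, 0.35 m tall: beyond x = 0.57 m, y 0.04 to 0.17 m. Light source, 0.15 m tall: beyond x = 0.51 m, y over 0.19 m.
Things that resemble listed ones, but are neither listed nor needed, are in the scene too. What is shaped like the step_block but blue is not meant.

How it is judged:
By the outcome, as a careful person would: the job done as asked, in the order asked, and still so for the second after the job is handed in, with the robot touching nothing.
It also fails if it takes over 138 s, if anything falls off the work surface, if the arm or the gripper's body presses on something with over 40 N, if the wrist force passes 120 N, or if a joint passes its speed limit or range.

## Working session

There is one attempt and no reset: what is moved stays moved. The work goes in short steps, Python scripts to look and compute and a tool call to move; the robot and the scene stay as the last step left them, time stands still between calls to the robot, and variables do not carry over. Pictures are saved under pics/ and viewed, at most 14 in all, crops included, and the job is handed in when it is done.

Besides the shell and the picture viewer there is one more tool, called after "Call:" as name(argument=value, ...) on one line, values as JSON. move_arm: Moves the arm, as the interface text tells. Its arguments: {"type":"object","properties":{"rows":{"type":"array","items":{"type":"array","items":{"type":"number"}}}},"required":["rows"]}

```bash
mkdir -p pics; cat > h.py <<'E'
import numpy as np, cv2
from scipy.spatial.transform import Rotation as R
from workcell import get_obs, optics, close_job, spotter, ctrl
def rot(o):
    o=np.array(o,float)
    return o if o.shape==(3,3) else R.from_rotvec(o).as_matrix()
def ray(name,p,cal=None):
    c=cal or optics.calibration(name); K=np.array(c["camera_matrix"])
    u=(p[0]-K[0,2])/K[0,0]; v=(p[1]-K[1,2])/K[1,1]
    if name=="wrist":
        r=np.hypot(u,v); s=np.sin(r)/r if r>1e-9 else 1; d=np.array([u*s,v*s,np.cos(r)])
    else: d=np.array([u,v,1])
    return np.array(c["xyz"],float), rot(c["orientation"])@d
def at_z(name,p,z,cal=None):
    o,d=ray(name,p,cal); return o+d*(z-o[2])/d[2]
def proj(name,P,cal=None):
    c=cal or optics.calibration(name); K=np.array(c["camera_matrix"])
    q=rot(c["orientation"]).T@(np.array(P,float)-np.array(c["xyz"]))
    if name=="wrist":
        r=np.hypot(q[0],q[1]); t=np.arctan2(r,q[2]); q=np.array([q[0]/r*t,q[1]/r*t,1])
    else: q=q/q[2]
    return np.array([K[0,0]*q[0]+K[0,2],K[1,1]*q[1]+K[1,2]])
E
cat > a.py <<'E'
from h import *
s=get_obs(); print({k:np.round(v,3) for k,v in s.items()}, ctrl.grip_point_offset)
for n in ("scene","top","wrist"):
    c=optics.calibration(n); print(n,np.round(c["camera_matrix"],1).tolist(),np.round(c["xyz"]),np.round(c["orientation"],3).tolist())
for n in ("top","scene"):
    cv2.imwrite(f"pics/{n}0.png",optics.get_image(n))
zs=dict(vial_white=54,vial_orange=54,step_block=16,dock=4,stage_plate=10,foam_tray=8,putty_tin=22,loupe=43)
for l,z in zs.items():
    for n in ("top","scene"):
        for d in spotter.find_in(n,l)[:3]: print(l,n,np.round(d["point"]),round(d["conf"],2),np.round(at_z(n,d["point"],z)))
E
python3 a.py
```

```text
{'t': np.float64(0.0), 'qpos': array([-1.359,  0.424,  1.631,  0.   ,  1.089, -0.019]), 'qvel': array([-0.001,  0.   , -0.   ,  0.002, -0.   , -0.   ]), 'joint_torque': array([ 1.0000e-03, -5.4462e+01, -2.7367e+01,  6.4000e-02,  2.3000e-02,
       -0.0000e+00]), 'ee_pos': array([ 142.864, -607.829,  200.403]), 'orientation': array([-3.119, -0.361,  0.   ]), 'ft_force': array([-0.493,  0.108, -1.114]), 'moment': array([-0.051,  0.024, -0.012]), 'grasp_force': np.float64(0.0), 'width': np.float64(87.634)} 18.700000000000003
scene [[443.8, 0.0, 319.2], [0.0, 443.8, 201.2], [0.0, 0.0, 1.0]] [-234. -617.  424.] [-1.772, 0.975, -0.623]
top [[432.2, 0.0, 325.3], [0.0, 432.2, 196.8], [0.0, 0.0, 1.0]] [ 343. -139. 1092.] [-2.176, 2.148, -0.113]
wrist [[309.7, 0.0, 318.4], [0.0, 309.7, 200.2], [0.0, 0.0, 1.0]] [ 215. -592.  384.] [2.287, -1.811, -0.251]
vial_white top [298. 189.] 0.6 [477. -67.  54.]
vial_white scene [289. 206.] 0.53 [446. -89.  54.]
vial_orange scene [274. 201.] 0.66 [452. -46.  54.]
step_block top [292. 176.] 0.71 [513. -47.  16.]
step_block top [425. 213.] 0.67 [ 425. -380.   16.]
step_block scene [414. 266.] 0.9 [ 415. -382.   16.]
step_block scene [286. 207.] 0.49 [507. -32.  16.]
dock top [287. 171.] 0.67 [529. -33.   4.]
dock scene [293. 219.] 0.8 [483. -70.   4.]
stage_plate top [226. 207.] 0.73 [433. 117.  10.]
stage_plate scene [220. 210.] 0.86 [426.  99.  10.]
foam_tray top [426. 162.] 0.95 [ 555. -385.    8.]
foam_tray scene [442. 243.] 0.93 [ 538. -391.    8.]
putty_tin top [336. 226.] 0.69 [ 388. -160.   22.]
putty_tin scene [297. 244.] 0.85 [ 367. -164.   22.]
loupe top [368. 224.] 0.73 [ 395. -235.   43.]
loupe scene [337. 249.] 0.62 [ 357. -261.   43.]
```

```bash
python3 - <<'E'
import cv2
a=cv2.imread("pics/top0.png"); 
cv2.imwrite("pics/top0c.png",cv2.resize(a[120:270,180:480],(800,400),interpolation=cv2.INTER_CUBIC))
E
```

```text
(no output)
```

View pics/top0c.png

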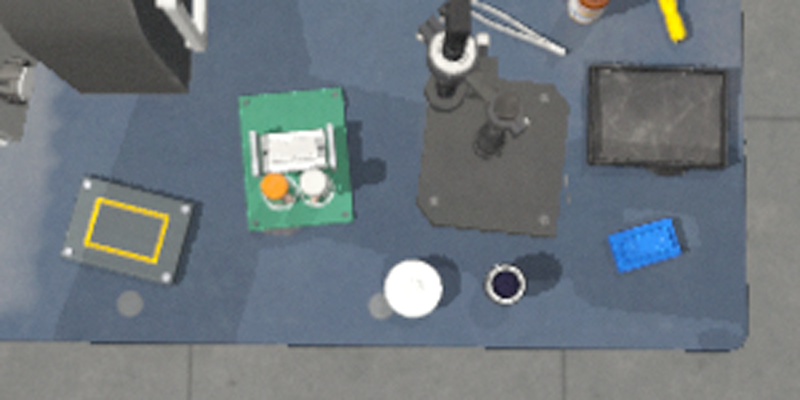

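View pics/scene0.png

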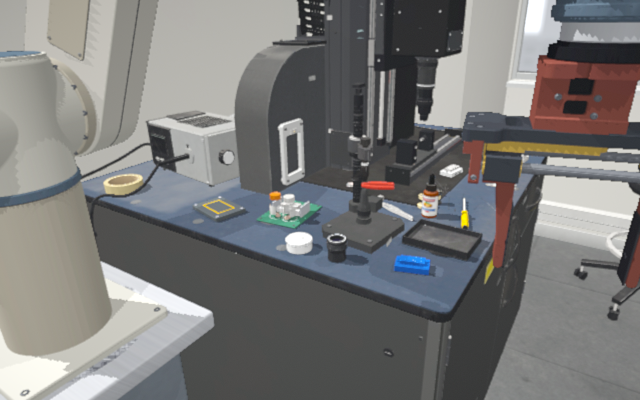

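The white block is in the green dock at top pixel (290,176). It could be confused with the blue copy at (425,212), and with the small white thing on the scanner stage at scene pixel (452,170). The orange vial is at (283,190) and the white vial at (298,188). The stage plate is to the left at (227,207), the tray to the right at (426,163), and the stand lies between them.

```bash
cat > b.py <<'E'
from h import *
im=optics.get_image("top"); hsv=cv2.cvtColor(im,cv2.COLOR_BGR2HSV)
def rect(mask,z,nm):
    m=cv2.morphologyEx(mask,cv2.MORPH_OPEN,np.ones((2,2),np.uint8))
    cs,_=cv2.findContours(m,cv2.RETR_EXTERNAL,cv2.CHAIN_APPROX_NONE)
    c=max(cs,key=cv2.contourArea)
    P=np.array([at_z("top",p,z)[:2] for p in c[:,0]],np.float32)
    print(nm,cv2.minAreaRect(P))
def roi(m,x0,x1,y0,y1):
    o=np.zeros_like(m);o[y0:y1,x0:x1]=m[y0:y1,x0:x1];return o
rect(roi(cv2.inRange(hsv,(60,100,40),(90,255,255)),260,320,140,215),4,"dock")
rect(roi(cv2.inRange(hsv,(18,120,100),(35,255,255)),190,260,180,240),10,"outline")
d=spotter.regions_of("top","foam_tray")[0]; rect(d["region"].astype(np.uint8),15,"tray")
print(proj("top",[500,-30,4]))
E
python3 b.py
```

```text
dock ((505.30712890625, -45.1256217956543), (128.87762451171875, 98.82522583007812), 5.717181205749512)
outline ((419.36492919921875, 131.1295166015625), (41.18852615356445, 10.323136329650879), 77.81124877929688)
tray ((548.6168823242188, -387.59075927734375), (131.11033630371094, 97.194091796875), 88.8947982788086)
[285.52109279 181.96193381]
```

Call:
move_arm(rows=[[0, 0, 0, -10.3, 100], [0, 0, 0, -10.3, 100], [0, 0, 0, -10.3, 100], [0, 0, 0, -10.3, 100], [0, 0, 0, -10.3, 100], [0, 0, 0, -10.3, 100], [0, 0, 0, -10.3, 100], [0, 0, 0, -10.3, 100]])

```text
t: 2.0
ee_pos: [143.0, -608.4, 201.2]
orientation: [2.103, 2.334, -0.0]
ft_force: [0.7, 0.5, 0.9]
width: 87.9
grasp_force: 0.0
```

Call:
move_arm(rows=[[4.4, 3.3, 0, 0, 100], [4.4, 3.3, 0, 0, 100], [4.4, 3.3, 0, 0, 100], [4.4, 3.3, 0, 0, 100], [4.4, 3.3, 0, 0, 100], [4.4, 3.3, 0, 0, 100], [4.4, 3.3, 0, 0, 100]])

```text
t: 2.88
ee_pos: [343.5, -277.9, 201.5]
orientation: [2.11, 2.327, 0.0]
ft_force: [0.9, -0.2, -0.5]
width: 87.8
grasp_force: 0.0
```

Call:
move_arm(rows=[[4.3, 1.9, 1.2, 0, 60], [4.3, 1.9, 1.2, 0, 60], [4.3, 1.9, 1.2, 0, 60], [4.3, 1.9, 1.2, 0, 60], [0, 0, 0, 0, 60]])

```text
t: 3.5
ee_pos: [401.6, -98.3, 152.6]
orientation: [-2.104, -2.332, 0.001]
ft_force: [-0.4, 0.2, 0.3]
width: 52.8
grasp_force: 0.0
```

```bash
python3 - <<'E'
from h import *
s=get_obs(); print(s["t"],s["ee_pos"],rot(s["orientation"]).round(3).tolist(),s["ft_force"])
c=optics.calibration("wrist");print(c["xyz"],rot(c["orientation"]).round(3).tolist())
im=optics.get_image("wrist"); cv2.imwrite("pics/w1.png",im)
import pickle; pickle.dump((s,c,im),open("w1.pkl","wb"))
E
```

```text
3.5 [401.5658955  -98.26252872 152.6431281 ] [[-0.103, 0.995, -0.001], [0.995, 0.103, 0.001], [0.001, -0.001, -1.0]] [-0.42878943  0.24392392  0.27740506]
[394.21449171 -25.4085888  336.1161842 ] [[0.995, 0.1, 0.026], [0.103, -0.958, -0.267], [-0.002, 0.269, -0.963]]
```

View pics/w1.png

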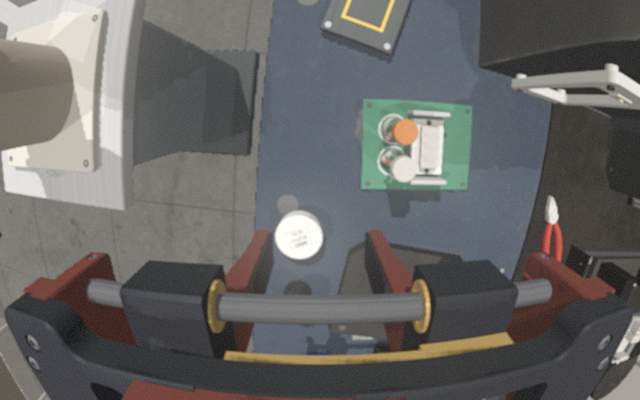

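The wrist view shows the orange cap at (405,131), the white cap at (403,170), the white block at (430,148), and the plate outline at (370,10).

```bash
cat > c.py <<'E'
from h import *
import pickle,sys
def grab(f):
    c=optics.calibration("wrist"); im=optics.get_image("wrist"); pickle.dump((None,c,im),open(f,"wb"))
def green(c,im,z=4):
    hsv=cv2.cvtColor(im,cv2.COLOR_BGR2HSV)
    m=cv2.inRange(hsv,(60,100,40),(90,255,255))
    m=cv2.morphologyEx(m,cv2.MORPH_OPEN,np.ones((3,3),np.uint8))
    k=max(cv2.findContours(m,cv2.RETR_EXTERNAL,cv2.CHAIN_APPROX_NONE)[0],key=cv2.contourArea)
    P=np.array([at_z("wrist",p,z,c)[:2] for p in k[:,0]],np.float32)
    return cv2.minAreaRect(P)
def blob(m,z,c,mina=60):
    out=[]
    for k in cv2.findContours(m,cv2.RETR_EXTERNAL,cv2.CHAIN_APPROX_NONE)[0]:
        if cv2.contourArea(k)<mina: continue
        P=np.array([at_z("wrist",p,z,c)[:2] for p in k[:,0]],np.float32)
        (x,y),r=cv2.minEnclosingCircle(P); out.append(tuple(np.round((x,y,r,*k[:,0].mean(0)),1)))
    return out
if __name__=="__main__":
    s,c,im=pickle.load(open(sys.argv[1],"rb"))
    print(green(c,im))
    hsv=cv2.cvtColor(im,cv2.COLOR_BGR2HSV)
    print("orange",blob(cv2.inRange(hsv,(5,150,120),(18,255,255)),58,c))
    P0=np.array(green(c,im)[0])
    d=np.array([np.cos(np.radians(5.9)),np.sin(np.radians(5.9))]); n=np.array([-d[1],d[0]])
    O=P0-20*d
    for sgn in (1,-1):
        m=O-11*d+sgn*17.5*n; print(m.round(1), proj("wrist",[*m,58],c).round(1), proj("wrist",[*m,4],c).round(1))
    b=O+25*d; print("block",b.round(1),proj("wrist",[*b,23],c).round(1))
    cv2.imwrite("pics/"+sys.argv[2],cv2.resize(im[85:205,340:500],(800,600),interpolation=cv2.INTER_CUBIC))
E
python3 c.py w1.pkl w1c.png
```

```text
Traceback (most recent call last):
  File "c.py", line 21, in <module>
    print(green(c,im))
          ~~~~~^^^^^^
  File "c.py", line 9, in green
    k=max(cv2.findContours(m,cv2.RETR_EXTERNAL,cv2.CHAIN_APPROX_NONE)[0],key=cv2.contourArea)
ValueError: max() iterable argument is empty
```

```bash
python3 - <<'E'
import pickle,cv2,numpy as np
s,c,im=pickle.load(open("w1.pkl","rb")); h=cv2.cvtColor(im,cv2.COLOR_BGR2HSV)
print(im.shape,h[183:186,375:378].tolist(),h[131,405],h[147,375],(cv2.inRange(h,(60,100,40),(90,255,255))>0).sum())
E
sed -i 's/(60,100,40),(90,255,255)/(60,90,40),(95,255,255)/' c.py; python3 c.py w1.pkl w1c.png
```

```text
(400, 640, 3) [[[74, 78, 170], [75, 76, 172], [75, 76, 172]], [[74, 75, 171], [74, 73, 175], [74, 75, 173]], [[75, 81, 174], [75, 74, 176], [75, 77, 175]]] [ 13 133 227] [ 73  77 159] 0Traceback (most recent call last):
  File "c.py", line 21, in <module>
    print(green(c,im))
          ~~~~~^^^^^^
  File "c.py", line 9, in green
    k=max(cv2.findContours(m,cv2.RETR_EXTERNAL,cv2.CHAIN_APPROX_NONE)[0],key=cv2.contourArea)
ValueError: max() iterable argument is empty
```

```bash
sed -i 's/(60,90,40),(95,255,255)/(62,50,80),(88,255,255)/; s/(5,150,120)/(5,90,120)/' c.py; python3 c.py w1.pkl w1c.png
```

```text
((507.4482727050781, -43.230812072753906), (130.59371948242188, 100.14048767089844), 6.1411871910095215)
orange [(np.float64(473.0), np.float64(-29.9), np.float64(12.8), np.float64(404.2), np.float64(131.4))]
[474.8 -29. ] [406.2 131.1] [392.7 128.4]
[478.4 -63.8] [404.5 168.5] [391.5 160.2]
block [512.4 -42.7] [428.8 147.3]
```

View pics/w1c.png

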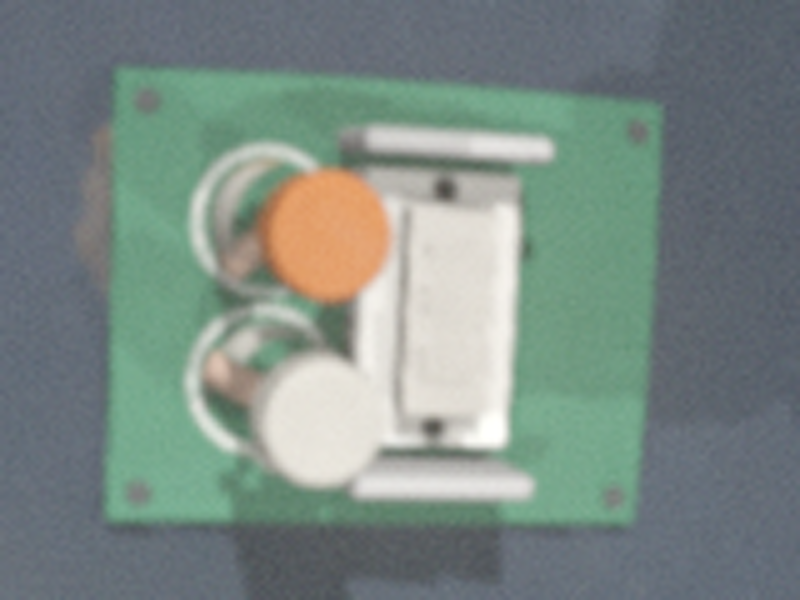

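Call:
move_arm(rows=[[2, 2.6, 0, 0, 60], [2, 2.6, 0, 0, 60], [2.1, 2.7, 0, 0, 60], [0, 0, 4, 0, 60], [0, 0, 3.5, 0, 60], [0, 0, 0, 0, 60]])

```text
t: 4.3
ee_pos: [472.4, -33.2, 76.7]
orientation: [-2.109, -2.324, 0.004]
ft_force: [-0.5, -0.2, 0.5]
width: 53.0
grasp_force: 0.0
```

```bash
python3 - <<'E'
from c import *
grab("w2.pkl"); s,c,im=pickle.load(open("w2.pkl","rb"));s=get_obs();print(s["ee_pos"])
print(green(c,im))
hsv=cv2.cvtColor(im,cv2.COLOR_BGR2HSV)
print("orange",blob(cv2.inRange(hsv,(5,90,120),(18,255,255)),58,c),proj("wrist",s["ee_pos"],c))
cv2.imwrite("pics/w2.png",im[100:400,120:520])
E
```

```text
[473.63638661 -33.20753075  78.0526562 ]
((508.16033935546875, -42.60599136352539), (129.9339141845703, 100.0509033203125), 5.827239513397217)
orange [(np.float64(357.1), np.float64(-248.4), np.float64(26.8), np.float64(193.4), np.float64(395.4)), (np.float64(290.3), np.float64(-266.1), np.float64(21.5), np.float64(143.1), np.float64(390.0)), (np.float64(270.6), np.float64(-275.2), np.float64(24.8), np.float64(132.7), np.float64(392.0)), (np.float64(540.4), np.float64(-75.5), np.float64(9.2), np.float64(401.6), np.float64(283.5)), (np.float64(195.6), np.float64(-138.2), np.float64(51.5), np.float64(52.8), np.float64(283.5)), (np.float64(429.1), np.float64(-56.8), np.float64(15.6), np.float64(254.6), np.float64(249.5)), (np.float64(474.4), np.float64(-28.3), np.float64(13.3), np.float64(323.3), np.float64(216.7))] [320.62260506 234.5170434 ]
```

View pics/w2.png

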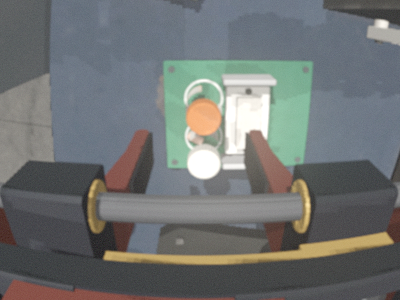

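Call:
move_arm(rows=[[0.45, 0.15, 0, 0, 60], [0, 0, 2.2, 0, 60], [0, 0, 2.25, 0, 60], [0, 0, 0, 0, 60], [0, 0, 0, 0, 0], [0, 0, 0, 0, 0], [0, 0, 0, 0, 0], [0, 0, 0, 0, 0], [0, 0, 0, 0, 0]])

```text
t: 5.48
ee_pos: [475.6, -27.6, 34.2]
orientation: [2.109, 2.327, 0.001]
ft_force: [-0.8, -0.3, 5.4]
width: 22.1
grasp_force: 30.0
```

```bash
python3 - <<'E'
from h import *
P=[]
for i in range(4):
    optics.get_image("top"); s=get_obs(); P.append(s["ee_pos"])
print(np.mean(P,0),np.std(P,0),s["t"],s["width"],s["grasp_force"],s["ft_force"])
E
```

```text
[475.59540082 -27.60225412  34.18984778] [0.0108873  0.01105315 0.00523   ] 5.675 22.72648198516712 30.01667082309723 [-0.24354219 -0.5315376   7.20660087]
```

Call:
move_arm(rows=[[0, 0, -2, 0, 0], [0, 0, -4, 0, 0], [0, 0, -4, 0, 0], [-1.36, -3.85, 0, 0, 0], [-1.36, -3.85, 0, 0, 0], [-1.36, -3.85, 0, 0, 0]])

```text
t: 6.42
ee_pos: [363.0, -79.8, 133.7]
orientation: [2.109, 2.328, 0.0]
ft_force: [0.3, -0.1, -0.8]
width: 22.4
grasp_force: 30.0
```

Call:
move_arm(rows=[[-3.94, -0.79, 0, 0, 0], [-3.94, -0.79, 0, 0, 0], [-3.94, -0.79, 0, 0, 0], [-3.94, -0.79, 0, 0, 0], [-3.78, -0.39, 0, 0, 0], [-3.78, -0.39, 0, 0, 0], [-3.78, -0.39, 0, 0, 0], [-3.78, -0.39, 0, 0, 0], [-3.78, -0.39, 0, 0, 0], [0, 0, 0, 0, 0]])

```text
t: 7.68
ee_pos: [347.3, -431.6, 133.5]
orientation: [2.112, 2.325, -0.0]
ft_force: [-0.2, 0.7, 0.7]
width: 22.3
grasp_force: 30.0
```

Call:
move_arm(rows=[[-0.45, 4.35, 0, 0, 0], [-0.45, 4.35, 0, 0, 0], [-0.45, 4.35, 0, 0, 0], [-0.45, 4.35, 0, 0, 0], [0, 0, 0, 0, 0]])

```text
t: 8.3
ee_pos: [524.6, -428.7, 133.3]
orientation: [2.106, 2.331, 0.001]
ft_force: [-0.7, 0.4, -0.7]
width: 22.1
grasp_force: 30.0
```

```bash
python3 - <<'E'
from c import *
s=get_obs();grab("w3.pkl"); _,c,im=pickle.load(open("w3.pkl","rb"));print(s["ee_pos"],s["width"],s["grasp_force"],s["qpos"])
print("tcp",proj("wrist",s["ee_pos"],c))
tip=s["ee_pos"]+rot(s["orientation"])@[0,0,-24.5]; print("captop",proj("wrist",tip,c))
for d in spotter.regions_of("wrist","foam_tray")[:1]:
    k=max(cv2.findContours(d["region"].astype(np.uint8),0,1)[0],key=cv2.contourArea)
    print(cv2.minAreaRect(np.array([at_z("wrist",p,16,c)[:2] for p in k[:,0]],np.float32)),d["conf"])
cv2.imwrite("pics/w3.png",im)
E
```

```text
[ 524.63064307 -428.67153623  133.26549516] 22.101320261525974 29.995946288108826 [-7.02833506e-01  5.73756133e-01  1.55079700e+00  4.60499159e-04
  1.01684977e+00 -8.04260180e-01]
tcp [318.72393793 233.56648418]
captop [318.72703576 249.6709606 ]
((551.0682983398438, -387.42828369140625), (130.67495727539062, 95.89945220947266), 88.49673461914062) 0.6
```

View pics/w3.png

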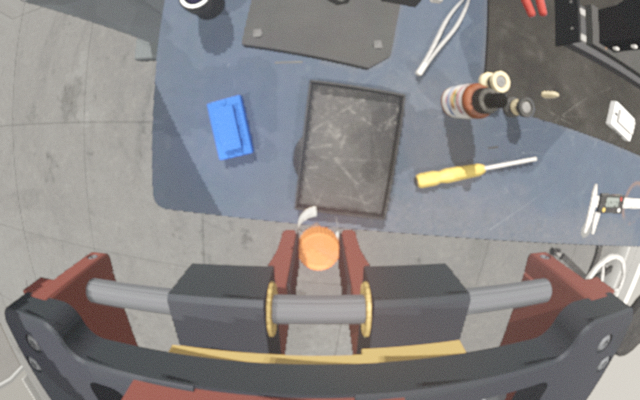

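Call:
move_arm(rows=[[0.6, 0.85, 0, 0, 0], [0, 0, 4, 0, 0], [0, 0, 3.5, 0, 0], [0, 0, 1.5, 0, 0], [0, 0, 0.5, 0, 0], [0, 0, 0, 0, 0]])

```text
t: 9.15
ee_pos: [530.5, -423.9, 39.5]
orientation: [2.109, 2.327, 0.0]
ft_force: [0.3, -0.7, -0.8]
width: 22.9
grasp_force: 30.0
```

Call:
move_arm(rows=[[0, 0, 0, 0, 40], [0, 0, 0, 0, 60], [0, 0, 0, 0, 60], [0, 0, -3, 0, 60], [0, 0, -4, 0, 60], [0, 0, -2.5, 0, 60], [0, 0, 0, 0, 60]])

```text
t: 10.02
ee_pos: [531.4, -424.5, 136.1]
orientation: [2.107, 2.324, 0.0]
ft_force: [-0.4, -0.1, -0.6]
width: 52.7
grasp_force: 0.0
```

```bash
python3 - <<'E'
from c import *
s=get_obs();grab("w4.pkl"); _,c,im=pickle.load(open("w4.pkl","rb"));print(s["ee_pos"])
cv2.imwrite("pics/w4.png",im[60:300,180:480])
hsv=cv2.cvtColor(im,cv2.COLOR_BGR2HSV)
print("orange",[b for b in blob(cv2.inRange(hsv,(5,90,120),(18,255,255)),62,c) if abs(b[3]-320)<40 and b[4]<300])
E
```

```text
[ 531.39976835 -424.49970523  136.09383153]
orange [(np.float64(529.8), np.float64(-424.2), np.float64(13.8), np.float64(316.3), np.float64(201.1))]
```

View pics/w4.png

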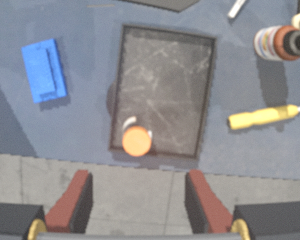

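Call:
move_arm(rows=[[0.47, -4.5, 0, 0, 60], [0.47, -4.5, 0, 0, 60], [0.47, -4.5, 0, 0, 60], [0.47, -4.5, 0, 0, 60], [4.59, 0.47, 0, 0, 60], [4.59, 0.47, 0, 0, 60], [4.59, 0.47, 0, 0, 60], [4.59, 0.47, 0, 0, 60]])

```text
t: 11.08
ee_pos: [348.7, -235.9, 132.4]
orientation: [-2.109, -2.325, 0.0]
ft_force: [1.3, 0.1, 0.3]
width: 52.7
grasp_force: 0.0
```

Call:
move_arm(rows=[[3.82, 0.77, 0, 0, 60], [3.82, 0.77, 0, 0, 60], [3.82, 0.77, 0, 0, 60], [3.82, 0.77, 0, 0, 60], [0.36, 3.87, 0, 0, 60], [0.36, 3.87, 0, 0, 60], [0.36, 3.87, 1.5, 0, 60], [0, 0, 2, 0, 60], [0, 0, 0, 0, 60]])

```text
t: 12.2
ee_pos: [477.8, -60.1, 96.2]
orientation: [-2.106, -2.325, 0.005]
ft_force: [-0.9, 0.4, -0.3]
width: 52.6
grasp_force: 0.0
```

```bash
cat > d.py <<'E'
from c import *
def lookw(f):
    grab(f); s=get_obs(); _,c,im=pickle.load(open(f,"rb")); return s,c,im
E
python3 - <<'E'
from d import *
s,c,im=lookw("w5.pkl"); print(s["ee_pos"],proj("wrist",s["ee_pos"],c)); print(green(c,im))
for d in spotter.find_in("wrist","vial_white"): print(d, at_z("wrist",d["point"],58,c))
b=[proj("wrist",[479,-62,58],c)]; x,y=np.int32(b[0]); crop=im[y-40:y+40,x-50:x+50]
hsv=cv2.cvtColor(crop,cv2.COLOR_BGR2HSV); m=cv2.inRange(hsv,(0,0,185),(180,40,255))
print(x,y); cv2.imwrite("pics/w5.png",cv2.resize(np.hstack([crop,cv2.cvtColor(m,cv2.COLOR_GRAY2BGR)]),(800,320)))
E
```

```text
[478.28667618 -60.35507523  97.20105618] [319.43556904 234.54409317]
((507.81103515625, -42.89928436279297), (130.25680541992188, 100.45304107666016), 6.080474853515625)
{'point': [318.3, 216.1], 'conf': 0.88} [477.37730647 -61.20917004  58.        ]
320 217
```

View pics/w5.png

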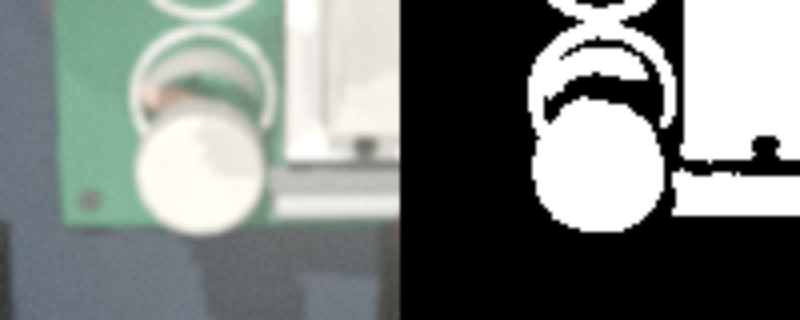

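Call:
move_arm(rows=[[-0.25, 0.05, 0, 0, 60], [0, 0, 3.2, 0, 60], [0, 0, 3.15, 0, 60], [0, 0, 0, 0, 60], [0, 0, 0, 0, 0], [0, 0, 0, 0, 0], [0, 0, 0, 0, 0], [0, 0, 0, 0, 0], [0, 0, 0, 0, 0]])

```text
t: 13.42
ee_pos: [484.7, -63.6, 37.8]
orientation: [2.105, 2.323, 0.007]
ft_force: [1.1, 0.5, 20.7]
width: 7.5
grasp_force: 30.0
```

```bash
python3 - <<'E'
from h import *
for i in range(3): optics.get_image("top"); s=get_obs()
print(s["ee_pos"],s["t"],s["width"],s["grasp_force"],s["ft_force"])
E
```

```text
[484.72589287 -63.60235467  37.84702194] 13.575 7.578771287804604 30.17007026821375 [ 1.23095738 -0.12593144 19.73446022]
```

```bash
python3 - <<'E'
from d import *
s,c,im=lookw("w6.pkl"); cv2.imwrite("pics/w6.png",cv2.resize(im[130:290,220:420],(800,640))[:600])
t=optics.get_image("scene");cv2.imwrite("pics/s6.png",cv2.resize(t[170:240,230:330],(800,560),interpolation=cv2.INTER_CUBIC))
E
```

```text
(no output)
```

View pics/w6.png

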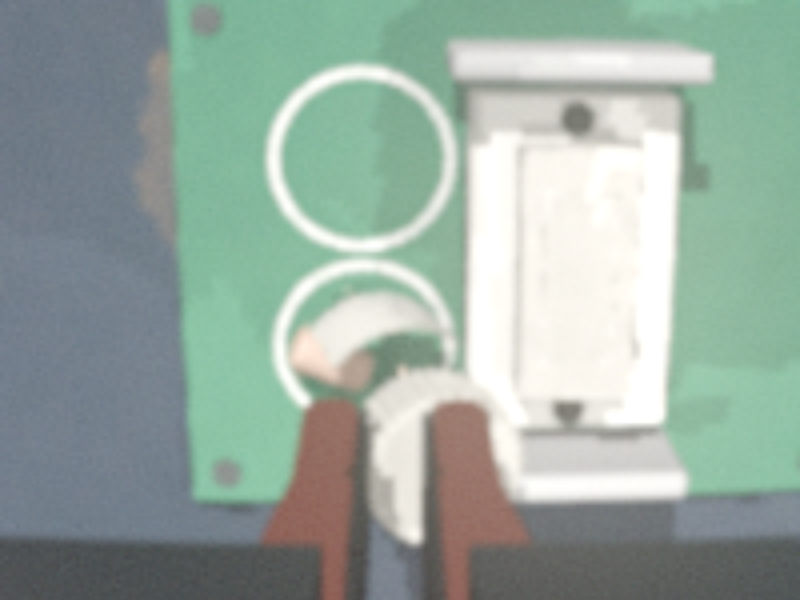

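View pics/s6.png

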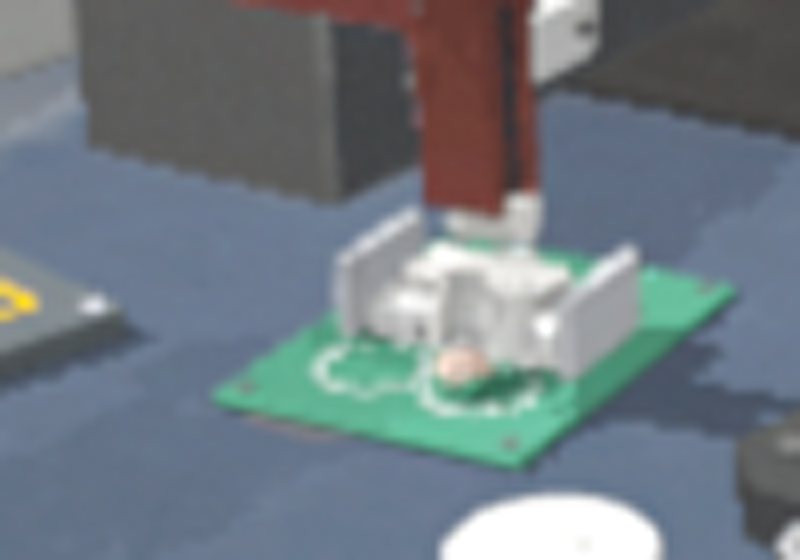

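```bash
python3 - <<'E'
from d import *
_,c,im=pickle.load(open("w6.pkl","rb"))
for P in ([479.2,-62.4,4],[479.2,-62.4,46],[479.2,-62.4,58],[475.6,-27.6,4],[484.7,-63.6,38],[484.7,-63.6,58]):
    p=proj("wrist",P,c); print(P,p.round(1),((p-[220,130])*4).round())
s=get_obs(); print(np.degrees(R.from_matrix(rot(s["orientation"])).as_rotvec()),rot(s["orientation"]).round(3).tolist())
E
```

```text
[479.2, -62.4, 4] [311.  214.3] [364. 337.]
[479.2, -62.4, 46] [309.9 235.9] [360. 424.]
[479.2, -62.4, 58] [309.5 243.8] [358. 455.]
[475.6, -27.6, 4] [310.5 167.4] [362. 150.]
[484.7, -63.6, 38] [318.6 233.6] [394. 415.]
[484.7, -63.6, 58] [318.9 246.6] [395. 466.]
[120.62865602 133.08691068   0.40367833] [[-0.098, 0.995, 0.008], [0.995, 0.098, -0.001], [-0.002, 0.008, -1.0]]
```

```bash
python3 - <<'E'
from d import *
for P in ([479.2,-62.4,4],[479.2,-62.4,46],[479.2,-62.4,58],[484.7,-63.6,38],[490,-63,52],[505,-63,40]):
    p=proj("scene",P); print(P,p.round(1),((p-[230,170])*8).round())
for n in("scene","wrist","top"):
    for d in spotter.regions_of(n,"vial_white")[:1]:
        r=d["region"]; y,x=np.nonzero(r); print(n,d["conf"],x.min(),x.max(),y.min(),y.max(),r.sum(),d["point"])
E
```

```text
[479.2, -62.4, 4] [289.4 219.1] [475. 393.]
[479.2, -62.4, 46] [288.5 201.8] [468. 254.]
[479.2, -62.4, 58] [288.2 196.7] [466. 214.]
[484.7, -63.6, 38] [290.6 204.4] [485. 275.]
[490, -63, 52] [291.5 197.7] [492. 222.]
[505, -63, 40] [295.7 200.5] [525. 244.]
scene 0.66 286 297 196 216 159 [292.5, 208.1]
wrist 0.73 292 350 203 264 1254 [319.5, 228.4]
```

Call:
move_arm(rows=[[0, 0, -0.5, 0, 0], [0, 0, 0, 0, 0], [0, 0, -0.5, 0, 0], [0, 0, 0, 0, 0]])

```text
t: 14.32
ee_pos: [480.8, -63.1, 45.3]
orientation: [2.11, 2.328, 0.0]
ft_force: [-0.1, -0.3, 0.6]
width: 0.5
grasp_force: 0.0
```

```bash
python3 - <<'E'
from d import *
s,c,im=lookw("w7.pkl"); print(s["ee_pos"],s["width"],s["grasp_force"],s["ft_force"])
for n in("scene","wrist"):
    t=optics.get_image(n)
    for d in spotter.regions_of(n,"vial_white")[:1]:
        r=d["region"]; y,x=np.nonzero(r); print(n,d["conf"],x.min(),x.max(),y.min(),y.max(),r.sum(),d["point"])
    if n=="scene": sc=t
b=cv2.resize(im[150:270,240:400],(400,300),interpolation=cv2.INTER_CUBIC); a=cv2.resize(sc[170:233,245:329],(400,300),interpolation=cv2.INTER_CUBIC)
cv2.imwrite("pics/w7.png",np.hstack([b,a]))
E
```

```text
[480.72168471 -63.05476253  45.13375135] 0.3842400913112408 0.0 [-0.71677417  0.41185144 -0.89439281]
scene 0.74 282 295 195 218 223 [289.2, 205.8]
wrist 0.91 297 341 203 251 670 [316.9, 217.0]
```

View pics/w7.png

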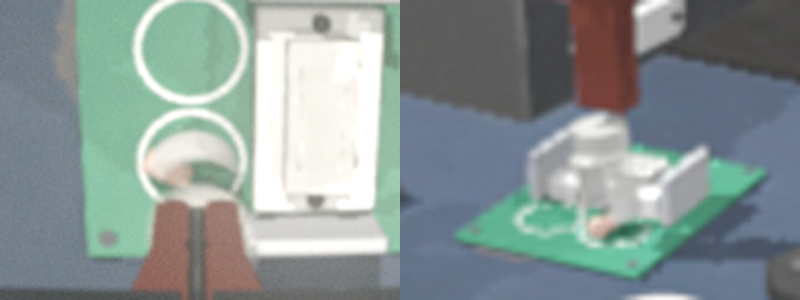

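Call:
move_arm(rows=[[0, 0, -4, 0, 0], [0.4, -4, 0, 0, 0], [0.4, -4, 0, 0, 0], [0, 0, 4, 0, 0], [0, 0, 3.7, 0, 0], [0, 0, 0, 0, 0]])

```text
t: 15.32
ee_pos: [398.3, -62.6, 6.5]
orientation: [-2.107, -2.324, 0.004]
ft_force: [0.2, 0.3, -0.2]
width: 0.8
grasp_force: 0.0
```

Call:
move_arm(rows=[[0, 0, 0.4, 0, 0], [0, 0, 0.3, 0, 0], [0, 0, 0, 0, 0]])

```text
t: 15.7
ee_pos: [400.9, -63.0, 1.8]
orientation: [2.109, 2.327, 0.001]
ft_force: [0.1, 0.8, 0.1]
width: 0.5
grasp_force: 0.0
```

No contact at 1.8, so I'll keep going down in small steps.

Call:
move_arm(rows=[[0, 0, 0.3, 0, 0], [0, 0, 0, 0, 0]])

```text
t: 15.95
ee_pos: [400.4, -63.0, -1.8]
orientation: [2.11, 2.328, 0.0]
ft_force: [-0.5, 0.8, 0.2]
width: 0.6
grasp_force: 0.0
```

Call:
move_arm(rows=[[0, 0, 0.2, 0, 0], [0, 0, 0, 0, 0]])

```text
t: 16.2
ee_pos: [400.3, -62.9, -3.9]
orientation: [-2.11, -2.328, 0.0]
ft_force: [-0.5, -0.0, 0.1]
width: 0.5
grasp_force: 0.0
```

```bash
python3 - <<'E'
from h import *
for i in range(3): optics.get_image("top"); s=get_obs()
print(s["ee_pos"],s["t"],s["width"],s["qvel"],s["ft_force"])
E
```

```text
[400.35027929 -62.95124081  -3.8513005 ] 16.35 0.14476395072177992 [-0.00052072 -0.00065255  0.00032966 -0.00093113 -0.00037753 -0.00075914] [0.48807801 0.22361949 0.09468081]
```

Call:
move_arm(rows=[[0, 0, 0.3, 0, 0], [0, 0, 0.3, 0, 0], [0, 0, 0, 0, 0]])

```text
t: 16.73
ee_pos: [400.2, -62.9, -10.1]
orientation: [-2.109, -2.327, 0.0]
ft_force: [-0.8, 0.4, 1.9]
width: 0.4
grasp_force: 0.0
```

Call:
move_arm(rows=[[0, 0, 0.2, 0, 0], [0, 0, 0, 0, 0]])

```text
t: 16.98
ee_pos: [400.3, -62.9, -11.9]
orientation: [-2.11, -2.328, 0.0]
ft_force: [-1.0, 0.0, 0.0]
width: 0.4
grasp_force: 0.0
```

Call:
move_arm(rows=[[0, 0, 0.15, 0, 0], [0, 0, 0, 0, 0]])

```text
t: 17.23
ee_pos: [400.4, -63.0, -13.4]
orientation: [-2.11, -2.328, 0.0]
ft_force: [0.1, -0.5, -0.2]
width: 0.4
grasp_force: 0.0
```

Call:
move_arm(rows=[[0, 0, 0.15, 0, 0], [0, 0, 0, 0, 0]])

```text
t: 17.48
ee_pos: [400.3, -63.0, -14.9]
orientation: [-2.11, -2.328, 0.0]
ft_force: [0.0, -1.0, 0.4]
width: 0.6
grasp_force: 0.0
```

Call:
move_arm(rows=[[0, 0, 0.15, 0, 0], [0, 0, 0, 0, 0]])

```text
t: 17.73
ee_pos: [400.3, -63.0, -16.4]
orientation: [-2.11, -2.328, 0.0]
ft_force: [-1.0, -0.6, 0.1]
width: 0.4
grasp_force: 0.0
```

Call:
move_arm(rows=[[0, 0, 0.15, 0, 0], [0, 0, 0, 0, 0]])

```text
t: 17.98
ee_pos: [400.3, -62.9, -17.9]
orientation: [-2.11, -2.328, 0.0]
ft_force: [-1.0, 0.0, 0.4]
width: 0.9
grasp_force: 0.0
```

Call:
move_arm(rows=[[0, 0, 0.15, 0, 0], [0, 0, 0, 0, 0]])

```text
t: 18.23
ee_pos: [400.3, -62.9, -19.4]
orientation: [-2.11, -2.328, 0.0]
ft_force: [-0.1, -1.4, -0.2]
width: 0.3
grasp_force: 0.0
```

Call:
move_arm(rows=[[0, 0, 0.15, 0, 0], [0, 0, 0, 0, 0]])

```text
t: 18.48
ee_pos: [400.3, -63.0, -20.9]
orientation: [-2.11, -2.328, 0.0]
ft_force: [-0.3, 0.1, 0.9]
width: 0.5
grasp_force: 0.0
```

Call:
move_arm(rows=[[0, 0, 0.15, 0, 0], [0, 0, 0, 0, 0]])

```text
t: 18.73
ee_pos: [400.4, -63.0, -21.3]
orientation: [2.11, 2.327, 0.0]
ft_force: [-3.2, 0.7, 23.1]
width: 0.3
grasp_force: 11.6
```

Call:
move_arm(rows=[[0, 0, -2, 0, 20], [0, 0, -5, 0, 60], [0, 0, -5, 0, 60], [-0.38, 3.93, 0, 0, 60], [-0.38, 3.93, 0, 0, 60], [0, 0, 0, 0, 60], [0, 0, 0, 0, 60]])

```text
t: 19.6
ee_pos: [477.9, -62.6, 97.1]
orientation: [-2.108, -2.326, 0.002]
ft_force: [0.6, -0.7, -0.3]
width: 52.8
grasp_force: 0.0
```

```bash
cat >> d.py <<'E'
def circ(c,im,P,rmm=12.2):
    # refine disc centre at height P[2] near P by Hough on crop
    p=proj("wrist",P,c); q=proj("wrist",np.add(P,[0,rmm,0]),c); r=np.linalg.norm(p-q)
    x0,y0=np.int32(p)-45; k=4
    g=cv2.cvtColor(im[y0:y0+90,x0:x0+90],cv2.COLOR_BGR2GRAY)
    g=cv2.resize(g,None,fx=k,fy=k,interpolation=cv2.INTER_CUBIC)
    h=cv2.HoughCircles(cv2.GaussianBlur(g,(9,9),0),cv2.HOUGH_GRADIENT,1,20,param1=80,param2=12,minRadius=int(k*r*.88),maxRadius=int(k*r*1.12))
    out=[]
    for u,v,rr in ([] if h is None else h[0][:4]):
        pt=np.array([x0+(u+.5)/k-.5,y0+(v+.5)/k-.5]); out.append((pt.round(1),round(rr/k/r*rmm,1),at_z("wrist",pt,P[2],c)[:2].round(1)))
    return out
E
python3 - <<'E'
from d import *
s,c,im=lookw("w8.pkl"); print(s["ee_pos"],green(c,im))
print("cap",circ(c,im,[479,-63,58]))
for n,P in (("ringO",[476,-28,4]),("ringW",[479.5,-62.6,4])): 
    for rr in (15,): print(n,circ(c,im,P,rr))
E
```

```text
[477.53805499 -62.60523677  97.08812342] ((507.517578125, -42.928550720214844), (130.1792449951172, 100.2367935180664), 6.082110404968262)
cap [(array([318.2, 196.8]), np.float64(13.2), array([476.1, -48.9])), (array([319.5, 214.8]), np.float64(13.0), array([478.4, -62.9]))]
ringO [(array([319.5, 159.5]), np.float64(14.4), array([475. , -28.7])), (array([319.8, 197.5]), np.float64(16.6), array([478.8, -63.9]))]
ringW [(array([319.5, 159.8]), np.float64(14.9), array([475.1, -28.9])), (array([318.2, 196.8]), np.float64(15.8), array([477.3, -63.3])), (array([318.8, 215. ]), np.float64(15.4), array([479.5, -80.9]))]
```

Call:
move_arm(rows=[[-0.04, 0.08, 3, 0, 60], [0, 0, 3, 0, 60], [0, 0, 2.4, 0, 60], [0, 0, 0, 0, 60], [0, 0, 0, 0, 0], [0, 0, 0, 0, 0], [0, 0, 0, 0, 0], [0, 0, 0, 0, 0], [0, 0, 0, 0, 0]])

```text
t: 20.78
ee_pos: [480.6, -63.2, 14.3]
orientation: [2.109, 2.327, 0.001]
ft_force: [-1.2, -0.2, 6.0]
width: 25.8
grasp_force: 29.9
```

```bash
python3 - <<'E'
from h import *
for i in range(2): optics.get_image("top"); s=get_obs()
print(s["ee_pos"],s["t"],s["width"],s["grasp_force"],s["ft_force"])
E
```

```text
[480.57850496 -63.22941888  14.2925274 ] 20.875 25.569141979463442 29.940785491053248 [-1.74671776 -0.41089387  6.99901272]
```

Call:
move_arm(rows=[[0, 0, -2, 0, 0], [0, 0, -4, 0, 0], [0, 0, -4, 0, 0], [-0.33, -3.9, 0, 0, 0], [-0.33, -3.9, 0, 0, 0], [-0.33, -3.9, 0, 0, 0]])

```text
t: 21.62
ee_pos: [363.6, -84.5, 113.9]
orientation: [2.109, 2.328, 0.0]
ft_force: [0.3, -0.7, -1.0]
width: 25.8
grasp_force: 29.9
```

Call:
move_arm(rows=[[-3.82, -0.77, 0, 0, 0], [-3.82, -0.77, 0, 0, 0], [-3.82, -0.77, 0, 0, 0], [-3.82, -0.77, 0, 0, 0], [-4.7, -0.49, 0, 0, 0], [-4.7, -0.49, 0, 0, 0], [-4.7, -0.49, 0, 0, 0], [0, 0, 0, 0, 0]])

```text
t: 22.62
ee_pos: [348.5, -384.4, 113.9]
orientation: [2.112, 2.323, -0.001]
ft_force: [-0.3, -0.4, -0.7]
width: 25.4
grasp_force: 29.9
```

Call:
move_arm(rows=[[-0.4, 4.86, 0, 0, 0], [-0.4, 4.86, 0, 0, 0], [-0.4, 4.86, 0, 0, 0], [-0.4, 4.86, 0, 0, 0], [0, 0, 0, 0, 0], [0, 0, 0, 0, 0]])

```text
t: 23.38
ee_pos: [542.1, -376.8, 113.1]
orientation: [-2.107, -2.327, 0.001]
ft_force: [-0.1, -0.5, -0.2]
width: 25.5
grasp_force: 29.9
```

```bash
python3 - <<'E'
from d import *
s,c,im=lookw("w9.pkl"); print(s["ee_pos"],s["width"],s["grasp_force"])
hsv=cv2.cvtColor(im,cv2.COLOR_BGR2HSV)
print("orange",[b for b in blob(cv2.inRange(hsv,(5,90,120),(18,255,255)),62,c) if 495<b[0]<600 and -455<b[1]<-320])
print(spotter.find_in("wrist","vial_white"))
E
```

```text
[ 541.75362421 -377.15562745  113.21512841] 25.5602345566201 29.86220839593443
orange []
[{'point': [315.3, 256.1], 'conf': 0.97}]
```

Call:
move_arm(rows=[[0, 0, 4, 0, 0], [0, 0, 3.5, 0, 0], [0, 0, 1.6, 0, 0], [0, 0, 0.5, 0, 0], [0, 0, 0, 0, 0], [0, 0, 0, 0, 40], [0, 0, 0, 0, 60], [0, 0, 0, 0, 60]])

```text
t: 24.48
ee_pos: [543.5, -378.3, 18.1]
orientation: [2.109, 2.327, 0.0]
ft_force: [-0.2, 0.2, 1.0]
width: 50.9
grasp_force: 0.0
```

Call:
move_arm(rows=[[0, 0, -4, 0, 60], [0, 0, -4, 0, 60], [0, 0, -4, 0, 60], [0, 0, 0, 0, 60]])

```text
t: 24.98
ee_pos: [545.3, -379.6, 141.5]
orientation: [2.105, 2.323, 0.001]
ft_force: [-0.5, 0.5, 0.2]
width: 52.6
grasp_force: 0.0
```

```bash
python3 - <<'E'
from d import *
s,c,im=lookw("w10.pkl"); print(s["ee_pos"],s["width"],s["ft_force"])
for l in ("vial_white","vial_orange"):
    for d in spotter.find_in("wrist",l)[:2]: print(l,d,at_z("wrist",d["point"],40,c))
    optics.get_image("top")
    for d in spotter.regions_of("top",l)[:2]: print(l,d["conf"],d["point"],d["region"].sum(),at_z("top",d["point"],40))
E
```

```text
[ 544.06812162 -378.68195921  139.20324579] 53.10724973820768 [-0.09271359 -0.25232607 -0.68500284]
vial_white {'point': [315.0, 194.9], 'conf': 0.56} [ 542.5121415  -381.42197252   40.        ]
vial_orange {'point': [298.2, 238.3], 'conf': 0.76} [ 530.09858088 -427.55415863   40.        ]
```

Call:
move_arm(rows=[[0.5, -4.81, 0, 0, 60], [0.5, -4.81, 0, 0, 60], [0.5, -4.81, 0, 0, 60], [0.5, -4.81, 0, 0, 60], [4.58, 0.47, 0, 0, 60], [4.58, 0.47, 0, 0, 60], [4.58, 0.47, 0, 0, 60]])

```text
t: 26.2
ee_pos: [349.8, -237.8, 137.2]
orientation: [-2.111, -2.326, -0.0]
ft_force: [-0.2, -0.1, -0.3]
width: 52.9
grasp_force: 0.0
```

Call:
move_arm(rows=[[3.82, 0.77, 0, 0, 60], [3.82, 0.77, 0, 0, 60], [3.82, 0.77, 0, 0, 60], [3.82, 0.77, 0, 0, 60], [0.9, 5.05, 0, 0, 60], [0.9, 5.05, 0, 0, 60], [0.9, 5.05, 2, 0, 60], [0, 0, 2, 0, 60], [0, 0, 0, 0, 60], [0, 0, 0, 0, 60]])

```text
t: 27.45
ee_pos: [513.7, -42.3, 97.8]
orientation: [-2.11, -2.327, 0.001]
ft_force: [0.1, -0.4, 0.0]
width: 52.6
grasp_force: 0.0
```

```bash
cat >> d.py <<'E'
def block(c,im,P,z,dump=None):
    # white region near P at height z -> rect via step/foot outline
    p=np.int32(proj("wrist",P,c)); m=np.zeros(im.shape[:2],np.uint8); m[p[1]-45:p[1]+45,p[0]-45:p[0]+45]=1
    hsv=cv2.cvtColor(im,cv2.COLOR_BGR2HSV); w=cv2.inRange(hsv,(0,0,185),(180,45,255))*m
    if dump: cv2.imwrite(dump,cv2.resize(np.hstack([im[p[1]-45:p[1]+45,p[0]-45:p[0]+45],cv2.cvtColor(w[p[1]-45:p[1]+45,p[0]-45:p[0]+45]*255,cv2.COLOR_GRAY2BGR)]),(800,400)))
    k=max(cv2.findContours(w,0,1)[0],key=cv2.contourArea)
    return cv2.minAreaRect(np.array([at_z("wrist",q,z,c)[:2] for q in k[:,0]],np.float32))
E
python3 - <<'E'
from d import *
s,c,im=lookw("w11.pkl"); print(s["ee_pos"],green(c,im),proj("wrist",s["ee_pos"],c))
print(block(c,im,[512.7,-42.4,16],16,"pics/w11.png"))
for n,P in (("ringO",[475,-28.8,4]),("ringW",[478.7,-63.6,4])): print(n,circ(c,im,P,14.7)[:2])
E
```

```text
[514.01613493 -42.40973196  98.19514094] ((507.86651611328125, -42.767616271972656), (129.96946716308594, 100.3428726196289), 5.864260673522949) [319.18353351 233.98198073]
((503.0650329589844, -44.68712615966797), (64.71932220458984, 81.91844177246094), 5.684812068939209)
ringO [(array([279., 178.]), np.float64(14.3), array([475.7, -29. ])), (array([281.2, 213.2]), np.float64(14.8), array([480.1, -62.7]))]
ringW [(array([278.8, 177.8]), np.float64(15.2), array([475.5, -28.8])), (array([280.8, 213. ]), np.float64(15.3), array([479.6, -62.5]))]
```

View pics/w11.png

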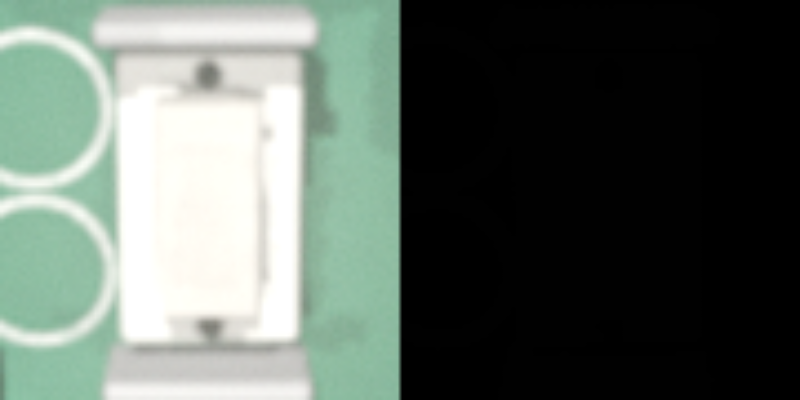

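Call:
move_arm(rows=[[0, 0, 4, 0, 60], [0, 0, 4, 0, 60], [0, 0, 2.2, 0, 60], [0, 0, 0.8, 0, 60], [0, 0, 0.3, 0, 60], [0, 0, 0, 0, 60], [0, 0, 0, 0, 60]])

```text
t: 28.38
ee_pos: [514.9, -42.3, -14.4]
orientation: [2.109, 2.327, 0.001]
ft_force: [0.4, -1.0, -0.1]
width: 52.1
grasp_force: 0.0
```

Call:
move_arm(rows=[[0, 0, 0, 0, 0], [0, 0, 0, 0, 0], [0, 0, 0, 0, 0], [0, 0, 0, 0, 0]])

```text
t: 28.88
ee_pos: [514.3, -42.2, -15.1]
orientation: [2.11, 2.328, 0.0]
ft_force: [-1.2, -0.2, 5.8]
width: 35.5
grasp_force: 30.0
```

Call:
move_arm(rows=[[0, 0, -1, 0, 0], [0, 0, -2, 0, 0], [0, 0, -4, 0, 0], [0, 0, 0, 0, 0], [0, 0, 0, 0, 0]])

```text
t: 29.5
ee_pos: [513.8, -42.2, 54.3]
orientation: [-2.11, -2.328, 0.0]
ft_force: [-0.2, -0.2, -1.7]
width: 35.7
grasp_force: 30.0
```

Call:
move_arm(rows=[[0, -3.3, -2, 0, 0], [0, -3.3, -2, 0, 0], [4, 0, 0, 0, 0], [4, 0, 0, 0, 0], [4, 0, 0, 0, 0], [4, 0, 0, 0, 0], [0, 0, 0, 0, 0], [0, 0, 0, 0, 0]])

```text
t: 30.5
ee_pos: [432.0, 110.2, 93.7]
orientation: [-2.108, -2.328, 0.003]
ft_force: [-0.2, -0.3, -0.9]
width: 35.6
grasp_force: 30.0
```

```bash
cat >> d.py <<'E'
def plate(c,im,z=10):
    hsv=cv2.cvtColor(im,cv2.COLOR_BGR2HSV); m=cv2.inRange(hsv,(16,70,110),(36,255,255))
    n,l,st,ce=cv2.connectedComponentsWithStats(m); pts=[]
    for i in range(1,n):
        w=at_z("wrist",ce[i],z,c)
        if st[i,4]>25 and abs(w[0]-430)<60 and abs(w[1]-120)<60: pts.append(np.argwhere(l==i)[:,::-1])
    P=np.array([at_z("wrist",q,z,c)[:2] for q in np.vstack(pts)],np.float32); return cv2.minAreaRect(P),len(P)
E
python3 - <<'E'
from d import *
s,c,im=lookw("w12.pkl"); print(s["ee_pos"],s["width"],proj("wrist",s["ee_pos"],c)); cv2.imwrite("pics/w12.png",cv2.resize(im[90:290,190:450],(780,600)))
try: print(plate(c,im))
except Exception as e: print(e)
E
```

```text
[432.23711704 109.88418516  93.92476777] 35.42744176166373 [318.99203446 234.20136034]
(((439.9185485839844, 127.4713134765625), (43.71279525756836, 47.773536682128906), 76.41138458251953), 665)
```

View pics/w12.png

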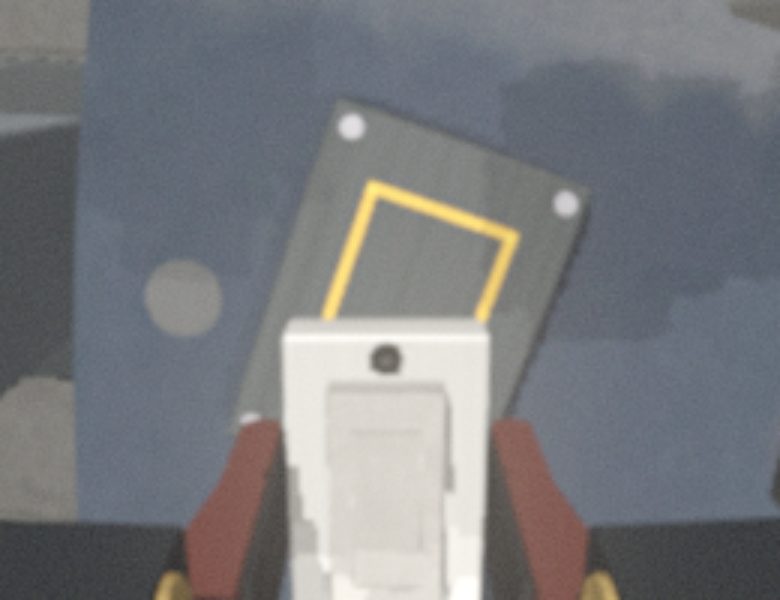

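Call:
move_arm(rows=[[-4, 0, 0, 0, 0], [-4, 0, 0, 0, 0], [0, 0, 0, 0, 0], [0, 0, 0, 0, 0], [0, 0, 0, 0, 0]])

```text
t: 31.18
ee_pos: [440.5, 31.2, 94.6]
orientation: [-2.109, -2.328, 0.0]
ft_force: [0.6, -1.0, -1.7]
width: 36.0
grasp_force: 30.0
```

```bash
python3 - <<'E'
from d import *
s,c,im=lookw("w13.pkl"); print(s["ee_pos"],rot(s["orientation"]).round(3).tolist())
r,n=plate(c,im); print(r,n)
# block top edges: white mask around held block
hsv=cv2.cvtColor(im,cv2.COLOR_BGR2HSV); w=cv2.inRange(hsv,(0,0,150),(180,45,255)); w[:190]=0; w[:, :275]=0; w[:,365:]=0
for y in range(192,240,4):
    xs=np.nonzero(w[y])[0]; print(y,(xs.min(),xs.max()) if len(xs) else None,end=" ")
cv2.imwrite("pics/w13.png",im)
E
```

```text
[440.51545064  31.40357284  94.61199578] [[-0.099, 0.995, -0.0], [0.995, 0.099, 0.0], [0.0, -0.0, -1.0]]
((436.4986267089844, 113.9845962524414), (71.93164825439453, 47.8822021484375), 76.21305847167969) 1378
192 None 196 (np.int64(287), np.int64(349)) 200 (np.int64(284), np.int64(352)) 204 (np.int64(283), np.int64(353)) 208 (np.int64(284), np.int64(353)) 212 (np.int64(284), np.int64(353)) 216 (np.int64(284), np.int64(353)) 220 (np.int64(284), np.int64(352)) 224 (np.int64(284), np.int64(353)) 228 (np.int64(284), np.int64(353)) 232 (np.int64(284), np.int64(352)) 236 (np.int64(285), np.int64(352))
```

```bash
python3 - <<'E'
from d import *
_,c,im=pickle.load(open("w13.pkl","rb")); T=np.array([440.5,31.4]); x=np.array([-.0993,.995]); y=np.array([.995,.0993])
g=cv2.cvtColor(im,cv2.COLOR_BGR2GRAY).astype(float)
col=g[185:215,300:312].mean(1); print(col.round().astype(int).tolist()); col=g[185:215,326:340].mean(1); print(col.round().astype(int).tolist())
print(g[210:225,276:292].mean(0).round().astype(int).tolist(),g[210:225,346:362].mean(0).round().astype(int).tolist())
for d in(28,30,32):
  for z in (113.7,125.7):
    print(d,z,[proj("wrist",[*(T+d*x+s*18*y),z],c).round(1).tolist() for s in(-1,0,1)])
E
```

```text
[117, 117, 117, 118, 118, 117, 117, 119, 118, 122, 141, 173, 195, 204, 207, 214, 232, 248, 243, 232, 227, 228, 228, 227, 228, 227, 228, 228, 228, 228]
[118, 116, 118, 118, 118, 119, 118, 118, 118, 122, 143, 174, 198, 207, 208, 214, 231, 245, 241, 231, 227, 227, 227, 227, 227, 226, 226, 226, 227, 226]
[116, 116, 117, 119, 117, 117, 119, 136, 182, 218, 228, 228, 228, 227, 228, 228] [225, 225, 226, 226, 226, 218, 195, 151, 120, 117, 118, 119, 118, 119, 118, 118]
28 113.7 [[286.1, 198.9], [318.7, 198.9], [351.3, 198.9]]
28 125.7 [[283.7, 205.1], [318.7, 205.1], [353.6, 205.0]]
30 113.7 [[286.0, 195.4], [318.7, 195.4], [351.4, 195.4]]
30 125.7 [[283.6, 201.3], [318.7, 201.3], [353.7, 201.3]]
32 113.7 [[285.9, 191.9], [318.7, 191.8], [351.4, 191.8]]
32 125.7 [[283.5, 197.6], [318.6, 197.5], [353.8, 197.5]]
```

Call:
move_arm(rows=[[2.75, 0.14, 0, 0, 0], [2.75, 0.14, 0, 0, 0], [2.76, 0.14, 0, 0, 0], [0, 0, 0, 9.75, 0], [0, 0, 0, 9.75, 0], [0, 0, 4, 0, 0], [0, 0, 4, 0, 0], [0, 0, 0, 0, 0], [0, 0, 0, 0, 0], [0, 0, 0, 0, 0]])

```text
t: 32.48
ee_pos: [437.9, 114.0, 16.1]
orientation: [2.472, 1.936, 0.004]
ft_force: [0.2, 0.4, -1.7]
width: 35.3
grasp_force: 30.0
```

```bash
python3 - <<'E'
from d import *
s,c,im=lookw("w14.pkl"); M=rot(s["orientation"]); print(s["ee_pos"],np.degrees(np.arctan2(M[1,1],M[0,1])),s["width"])
cv2.imwrite("pics/w14.png",cv2.resize(im[140:290,220:420],(800,600),interpolation=cv2.INTER_CUBIC))
E
```

```text
[437.85881284 113.91542864  16.08473598] -13.867753685090642 35.98564948678996
```

View pics/w14.png

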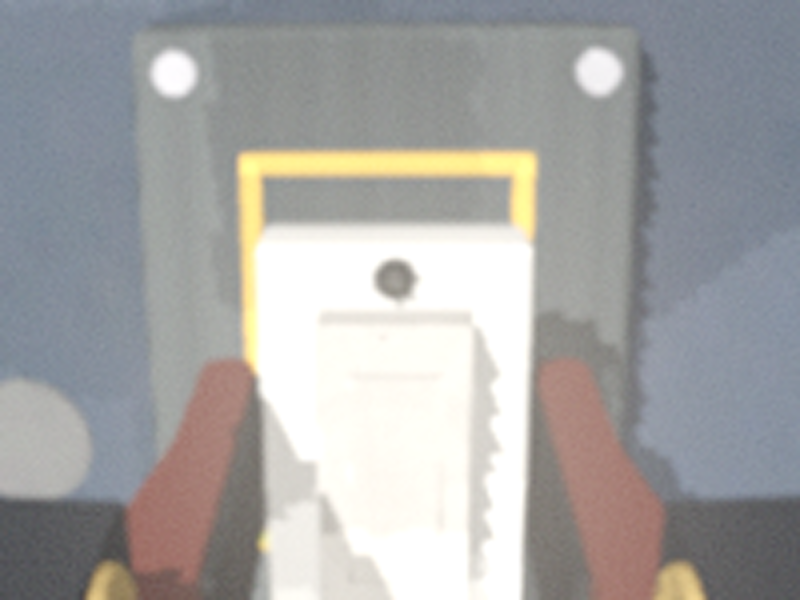

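```bash
cat > e.py <<'E'
from d import *
import sys
_,c,im=pickle.load(open(sys.argv[1],"rb")); T=np.array([float(sys.argv[2]),float(sys.argv[3])]); a=np.radians(float(sys.argv[4])+90); x=np.array([np.cos(a),np.sin(a)]); y=np.array([x[1],-x[0]])
hsv=cv2.cvtColor(im,cv2.COLOR_BGR2HSV); m=cv2.inRange(hsv,(16,70,110),(36,255,255)); m[:170]=0;m[232:]=0;m[:,:270]=0;m[:,365:]=0
q=np.argwhere(m)[:,::-1]; P=np.array([at_z("wrist",p,10,c)[:2] for p in q])-T
U=np.c_[P@x,P@y]; 
pr=lambda v:np.percentile(v,[1,50,99]).round(2)
top=U[(abs(U[:,1])<17)]; print("far line tool-x (want 32..36):",pr(top[:,0]), "slope",np.polyfit(top[:,1],top[:,0],1).round(4))
b=(U[:,0]>22)&(U[:,0]<31)
for s in(-1,1):
    v=U[b&(s*U[:,1]>5)]; print("side",s,"(want 20..24):",pr(v[:,1]) if len(v) else None)
E
python3 e.py w14.pkl 437.86 113.92 -13.87
```

```text
far line tool-x (want 32..36): [31.55 33.17 34.78] slope [2.00000e-04 3.31587e+01]
side -1 (want 20..24): [-24.48 -22.76 -21.07]
side 1 (want 20..24): [18.59 20.51 21.98]
```

Call:
move_arm(rows=[[-0.06, -0.11, 0, 0, 0], [0, 0, 1, 0, 0], [0, 0, 1, 0, 0], [0, 0, 0.3, 0, 0], [0, 0, 0, 0, 0], [0, 0, 0, 0, 0]])

```text
t: 33.28
ee_pos: [435.5, 113.2, -8.5]
orientation: [-2.473, -1.937, 0.0]
ft_force: [-0.4, 0.3, -1.9]
width: 35.9
grasp_force: 30.0
```

```bash
python3 - <<'E'
from d import *
s,c,im=lookw("w15.pkl"); M=rot(s["orientation"]); print(*s["ee_pos"],np.degrees(np.arctan2(M[1,1],M[0,1])),s["ft_force"])
E
python3 e.py w15.pkl 436.66 113.6 -13.87
```

```text
435.50090676354927 113.22920021512866 -8.472222944312303 -13.87775490963371 [-0.22277166  0.12046986 -1.88496961]
far line tool-x (want 32..36): [32.34 34.03 35.74] slope [7.00000e-04 3.40364e+01]
side -1 (want 20..24): [-23.65 -22.   -20.09]
side 1 (want 20..24): [19.3  21.37 23.17]
```

Call:
move_arm(rows=[[0.06, 0.07, 0, 0, 0], [0, 0, 0, 0, 0], [0, 0, 0, 0, 0]])

```text
t: 33.7
ee_pos: [436.4, 113.7, -8.3]
orientation: [2.473, 1.937, 0.0]
ft_force: [0.7, -0.7, -1.4]
width: 35.6
grasp_force: 30.0
```

```bash
python3 - <<'E'
from d import *
import subprocess
s,c,im=lookw("w16.pkl"); M=rot(s["orientation"]); a=[*s["ee_pos"],np.degrees(np.arctan2(M[1,1],M[0,1]))];print(a)
print(subprocess.run(["python3","e.py","w16.pkl",str(a[0]),str(a[1]),str(a[3])],capture_output=True,text=True).stdout)
E
```

```text
[np.float64(436.3958126182241), np.float64(113.64695886286387), np.float64(-8.287818158352708), np.float64(-13.875905298013132)]
far line tool-x (want 32..36): [31.82 34.08 35.79] slope [2.0300e-02 3.3879e+01]
side -1 (want 20..24): [-23.27 -21.54 -19.66]
side 1 (want 20..24): [19.68 21.52 23.24]
```

Call:
move_arm(rows=[[0, 0, 0.07, 0, 0], [0, 0, 0, 0, 0], [0, 0, 0, 0, 45], [0, 0, 0, 0, 60], [0, 0, 0, 0, 60], [0, 0, -2, 0, 60], [0, 0, -4, 0, 60], [0, 0, -4, 0, 60], [0, 0, 0, 0, 60], [0, 0, 0, 0, 60]])

```text
t: 35.0
ee_pos: [436.0, 113.6, 90.7]
orientation: [-2.473, -1.937, 0.0]
ft_force: [-1.2, -0.4, -0.0]
width: 52.8
grasp_force: 0.0
```

```bash
cat > f.py <<'E'
from d import *
# block vs outline in one picture: white mask, bounds in outline frame
s,c,im=lookw("w17.pkl"); M=rot(s["orientation"]); T=s["ee_pos"][:2]; x=M[:2,0]; y=M[:2,1]; print(s["ee_pos"],s["width"])
hsv=cv2.cvtColor(im,cv2.COLOR_BGR2HSV)
Y=cv2.inRange(hsv,(16,70,110),(36,255,255))
W=cv2.inRange(hsv,(0,0,200),(180,40,255))
p=np.int32(proj("wrist",[*T,10],c)); box=np.zeros_like(Y); box[p[1]-60:p[1]+60,p[0]-60:p[0]+60]=255
for nm,m,z in (("yellow",Y&box,10),("white foot",W&box,22)):
    n,l,st,ce=cv2.connectedComponentsWithStats(m); i=1+np.argmax(st[1:,4]) 
    pts=np.argwhere(l==i)[:,::-1]; P=np.array([at_z("wrist",q,z,c)[:2] for q in pts],np.float32)
    r=cv2.minAreaRect(P); d=np.array(r[0])-T; print(nm,r,"tool:",(d@x).round(2),(d@y).round(2))
E
python3 f.py
```

```text
[435.61939096 113.46698323  90.17518125] 53.061708182476046
yellow ((436.3216552734375, 114.18870544433594), (71.04842376708984, 47.1405029296875), 76.12903594970703) tool: 0.87 0.51
white foot ((436.06451416015625, 114.23165893554688), (61.103187561035156, 36.81800842285156), 76.1546630859375) tool: 0.85 0.25
```

Call:
move_arm(rows=[[0, 0, -2, -9.75, 60], [0, 0, -2, -9.75, 60], [-3.81, -1.81, 0, 0, 60], [-3.81, -1.81, 0, 0, 60], [-3.81, -1.81, 0, 0, 60], [-3.81, -1.81, 0, 0, 60], [-3.81, -1.81, 0, 0, 60]])

```text
t: 35.92
ee_pos: [363.6, -85.7, 129.8]
orientation: [-2.108, -2.326, 0.002]
ft_force: [1.2, -0.3, -0.7]
width: 52.7
grasp_force: 0.0
```

Call:
move_arm(rows=[[-3.82, -0.77, 0, 0, 60], [-3.82, -0.77, 0, 0, 60], [-3.82, -0.77, 0, 0, 60], [-3.82, -0.77, 0, 0, 60], [-4.58, -0.46, 0, 0, 60], [-4.58, -0.46, 0, 0, 60], [-4.58, -0.46, 0, 0, 60], [0, 0, 0, 0, 60]])

```text
t: 36.92
ee_pos: [348.6, -380.2, 129.4]
orientation: [-2.113, -2.324, 0.0]
ft_force: [-0.7, -0.1, -0.0]
width: 52.9
grasp_force: 0.0
```

Call:
move_arm(rows=[[-0.48, 4.81, 0, 0, 60], [-0.48, 4.81, 0, 0, 60], [-0.48, 4.81, 0, 0, 60], [-0.48, 4.81, 0, 0, 60], [0, 0, 0, 0, 60], [0, 0, 0, 0, 60], [0, 0, 0, 0, 60]])

```text
t: 37.8
ee_pos: [540.8, -377.6, 130.3]
orientation: [-2.109, -2.326, 0.0]
ft_force: [0.3, -0.7, 0.3]
width: 52.5
grasp_force: 0.0
```

```bash
python3 - <<'E'
from d import *
s,c,im=lookw("w18.pkl"); print(s["ee_pos"])
print("W",circ(c,im,[543.5,-378.3,62]))
hsv=cv2.cvtColor(im,cv2.COLOR_BGR2HSV)
print("orange",[b for b in blob(cv2.inRange(hsv,(5,90,120),(18,255,255)),62,c) if 495<b[0]<600 and -455<b[1]<-320])
E
```

```text
[ 540.99491714 -377.96128158  130.67477024]
W [(array([319.2, 205.2]), np.float64(12.9), array([ 541.3, -379. ])), (array([319.5, 193. ]), np.float64(12.6), array([ 540.4, -368.4]))]
orange [(np.float64(530.2), np.float64(-423.4), np.float64(14.2), np.float64(301.6), np.float64(251.5))]
```

Call:
move_arm(rows=[[-0.1, 0.05, 4, 0, 60], [0, 0, 4, 0, 60], [0, 0, 3.2, 0, 60], [0, 0, 0, 0, 60], [0, 0, 0, 0, 0], [0, 0, 0, 0, 0], [0, 0, 0, 0, 0], [0, 0, 0, 0, 0], [0, 0, 0, 0, 0]])

```text
t: 38.98
ee_pos: [543.6, -379.7, 20.3]
orientation: [2.108, 2.327, -0.0]
ft_force: [-0.8, -0.0, 7.1]
width: 25.1
grasp_force: 29.9
```

```bash
python3 - <<'E'
from h import *
for i in range(3): optics.get_image("top"); s=get_obs()
print(s["ee_pos"],s["t"],s["width"],s["grasp_force"],s["ft_force"])
E
```

```text
[ 543.54246149 -379.74589954   20.26499399] 39.125 24.879146029950185 29.93997667275835 [-1.433784    0.28475965  5.75540025]
```

Call:
move_arm(rows=[[0, 0, -2, 0, 0], [0, 0, -4, 0, 0], [0, 0, -4, 0, 0], [0.48, -4.81, 0, 0, 0], [0.48, -4.81, 0, 0, 0], [0.48, -4.81, 0, 0, 0], [0.48, -4.81, 0, 0, 0], [0, 0, 0, 0, 0]])

```text
t: 40.12
ee_pos: [347.0, -378.4, 119.9]
orientation: [-2.112, -2.324, -0.0]
ft_force: [1.0, 1.3, 0.1]
width: 25.1
grasp_force: 29.9
```

Call:
move_arm(rows=[[4.63, 0.46, 0, 0, 0], [4.63, 0.46, 0, 0, 0], [4.63, 0.46, 0, 0, 0], [3.82, 0.77, 0, 0, 0], [3.82, 0.77, 0, 0, 0], [3.82, 0.77, 0, 0, 0], [3.82, 0.77, 0, 0, 0]])

```text
t: 41.0
ee_pos: [367.1, -82.9, 119.9]
orientation: [2.108, 2.327, 0.002]
ft_force: [0.3, -0.3, 0.1]
width: 25.0
grasp_force: 29.9
```

Call:
move_arm(rows=[[0.35, 3.88, 0, 0, 0], [0.35, 3.88, 0, 0, 0], [0.35, 3.88, 0, 0, 0], [0, 0, 0, 0, 0], [0, 0, 0, 0, 0], [0, 0, 0, 0, 0]])

```text
t: 41.75
ee_pos: [479.2, -62.4, 119.1]
orientation: [-2.11, -2.327, 0.001]
ft_force: [0.4, 0.2, -0.5]
width: 24.9
grasp_force: 29.9
```

```bash
python3 - <<'E'
from d import *
s,c,im=lookw("w19.pkl"); print(s["ee_pos"],s["width"],green(c,im)); z=s["ee_pos"][2]
print("heldcap",circ(c,im,[*s["ee_pos"][:2],z-20.3+8+54]))
for n,P in (("ringO",[475.6,-28.8,4]),("ringW",[479.7,-62.6,4])): print(n,circ(c,im,P,15)[:3])
E
```

```text
[479.34764112 -62.46609128 119.10077   ] 24.955739841586862 ((507.77703857421875, -42.923194885253906), (130.6082305908203, 101.10181427001953), 6.023623466491699)
heldcap [(array([320. , 260.5]), np.float64(12.9), array([479.8, -60.5]))]
ringO [(array([316.8, 191.2]), np.float64(15.3), array([477.3, -63.4])), (array([318.2, 156.2]), np.float64(14.5), array([475.4, -28.5]))]
ringW [(array([318., 157.]), np.float64(14.7), array([475.2, -29.2])), (array([318.2, 191.5]), np.float64(14.1), array([478.8, -63.5]))]
```

Call:
move_arm(rows=[[-0.25, -0.06, 4, 0, 0], [0, 0, 4, 0, 0], [0, 0, 1.8, 0, 0], [0, 0, 0.4, 0, 0], [0, 0, 0, 0, 0], [0, 0, 0, 0, 0]])

```text
t: 42.55
ee_pos: [480.3, -65.2, 17.7]
orientation: [2.109, 2.327, 0.001]
ft_force: [-0.1, 0.4, -0.6]
width: 25.0
grasp_force: 29.9
```

```bash
python3 - <<'E'
from d import *
s,c,im=lookw("w20.pkl"); print(s["ee_pos"],s["ft_force"],green(c,im)); z=s["ee_pos"][2]
print("heldcap",circ(c,im,[*s["ee_pos"][:2],z-20.3+8+54]))
for n,P in (("ringO",[475.6,-28.8,4]),("ringW",[479.7,-62.6,4])): print(n,circ(c,im,P,15)[:3])
E
```

```text
[480.36947576 -65.11530543  17.70437548] [-0.10151168  0.46499829 -0.07284848] ((507.9258117675781, -43.02566146850586), (129.92369079589844, 100.55036163330078), 6.091920852661133)
heldcap [(array([319.8, 260. ]), np.float64(13.2), array([480.6, -63. ])), (array([317.2, 243.8]), np.float64(11.9), array([478.5, -54.1])), (array([318. , 224.2]), np.float64(13.3), array([477.8, -43.7]))]
ringO [(array([316.8, 172.8]), np.float64(16.7), array([475.5, -28.8])), (array([319.5, 168.5]), np.float64(13.4), array([477. , -25.8])), (array([314.2, 177.2]), np.float64(13.4), array([474.2, -31.9]))]
ringW [(array([316.8, 225.2]), np.float64(15.1), array([479. , -64.7])), (array([311.2, 222.5]), np.float64(13.6), array([475.1, -63.1])), (array([321.2, 222.5]), np.float64(14.4), array([481.8, -62.4]))]
```

Call:
move_arm(rows=[[-0.03, -0.13, 0, 0, 0], [0, 0, 0.12, 0, 0], [0, 0, 0, 0, 0], [0, 0, 0, 0, 0], [0, 0, 0, 0, 40], [0, 0, 0, 0, 60], [0, 0, 0, 0, 60]])

```text
t: 43.48
ee_pos: [478.5, -65.3, 15.7]
orientation: [-2.11, -2.328, 0.0]
ft_force: [0.8, -0.6, -0.3]
width: 51.0
grasp_force: 0.0
```

Call:
move_arm(rows=[[0, 0, -3, 0, 60], [0, 0, -4, 0, 60], [0, 0, -4, 0, 60], [0, 0, 0, 0, 60], [0, 0, 0, 0, 60], [0, 0, 0, 0, 60]])

```text
t: 44.22
ee_pos: [477.6, -65.2, 124.5]
orientation: [-2.108, -2.326, 0.002]
ft_force: [0.5, 0.5, -0.1]
width: 52.3
grasp_force: 0.0
```

```bash
python3 - <<'E'
from d import *
s,c,im=lookw("w21.pkl"); print(s["ee_pos"],s["ft_force"],green(c,im))
print("cap",circ(c,im,[479,-63,58]))
for n,P in (("ringO",[475.6,-28.8,4]),("ringW",[479.7,-62.6,4])): print(n,circ(c,im,P,15)[:3])
E
```

```text
[477.70486109 -65.22843303 124.51968616] [-0.51440932 -0.51105085 -0.40472503] ((507.829345703125, -43.00751876831055), (130.3871307373047, 101.07205963134766), 6.124965190887451)
cap [(array([318., 204.]), np.float64(12.4), array([476.8, -65.1])), (array([320.2, 189. ]), np.float64(12.8), array([477.4, -52. ])), (array([318.8, 156.2]), np.float64(12.2), array([473.5, -24.9]))]
ringO [(array([320.2, 153.8]), np.float64(14.2), array([475.3, -29.3])), (array([320.2, 189. ]), np.float64(14.6), array([478.9, -64.9]))]
ringW [(array([320.2, 153.8]), np.float64(14.7), array([475.3, -29.3])), (array([318., 204.]), np.float64(14.8), array([478.1, -80.8])), (array([321.2, 187.8]), np.float64(16.5), array([479.7, -63.5]))]
```

```bash
cat > g.py <<'E'
from d import *
from scipy.optimize import least_squares
from scipy.ndimage import map_coordinates
def ring(c,im,P,R0,R1,Rtrue,ang=(0,360)):
    """bright->dark outer edge along metric rays from P at height P[2]; robust circle with fixed radius"""
    g=cv2.GaussianBlur(cv2.cvtColor(im,cv2.COLOR_BGR2GRAY).astype(np.float32),(0,0),0.7); E=[]
    rs=np.arange(R0,R1,.2)
    for a in np.radians(np.arange(*ang,5)):
        q=np.array([proj("wrist",[P[0]+r*np.cos(a),P[1]+r*np.sin(a),P[2]],c) for r in rs])
        v=map_coordinates(g,[q[:,1],q[:,0]],order=1); d=np.gradient(v); i=np.argmin(d)
        if d[i]<-2.0: E.append([P[0]+rs[i]*np.cos(a),P[1]+rs[i]*np.sin(a)])
    E=np.array(E)
    f=least_squares(lambda t:np.hypot(E[:,0]-t[0],E[:,1]-t[1])-t[2],[P[0],P[1],Rtrue],loss="soft_l1",f_scale=.3)
    return f.x.round(2),len(E)
if __name__=="__main__":
    for fn,cap in (("w8.pkl",(478.4,-62.9)),("w21.pkl",(477,-64.8))):
        _,c,im=pickle.load(open(fn,"rb")); print(fn)
        print(" cap",ring(c,im,[*cap,58],8,16,12.2,(165,385)))
        print(" ringO",ring(c,im,[475.3,-28.9,4],12,19,15.5))
        print(" ringW",ring(c,im,[478.9,-63.7,4],12,19,15.5,(0,180)),ring(c,im,[478.9,-63.7,4],12,19,15.5,(-20,200)))
    _,c,im=pickle.load(open("w11.pkl","rb")); print("w11",ring(c,im,[475.5,-28.9,4],12,19,15.5),ring(c,im,[479.6,-62.6,4],12,19,15.5))
E
python3 g.py
```

```text
w8.pkl
 cap (array([478.35, -64.44,  11.95]), 44)
 ringO (array([475.12, -29.13,  17.11]), 72)
 ringW (array([478.72, -63.87,  17.03]), 36) (array([478.7 , -63.79,  16.97]), 44)
w21.pkl
 cap (array([476.87, -65.38,  12.13]), 44)
 ringO (array([475.29, -29.1 ,  17.27]), 71)
 ringW (array([478.95, -64.04,  17.25]), 36) (array([478.97, -63.98,  17.21]), 44)
w11 (array([475.37, -29.18,  17.19]), 67) (array([479.06, -64.07,  17.22]), 65)
```

Call:
move_arm(rows=[[0, 0, 4, 0, 60], [0, 0, 4, 0, 60], [0, 0, 3, 0, 60], [0, 0, 0, 0, 60], [0, 0, 0, 0, 0], [0, 0, 0, 0, 0], [0, 0, 0, 0, 0], [0, 0, 0, 0, 0], [0, 0, 0, 0, 0]])

```text
t: 45.4
ee_pos: [479.2, -65.5, 16.6]
orientation: [2.109, 2.327, 0.001]
ft_force: [-1.0, 0.4, 7.7]
width: 24.9
grasp_force: 29.8
```

Call:
move_arm(rows=[[0, 0, -0.2, 0, 0], [0.09, 0.2, 0, 0, 0], [0, 0, 0, 0, 0], [0, 0, 0.18, 0, 0], [0, 0, 0, 0, 0], [0, 0, 0, 0, 40], [0, 0, 0, 0, 60], [0, 0, 0, 0, 60]])

```text
t: 46.4
ee_pos: [480.4, -64.2, 15.8]
orientation: [-2.11, -2.328, 0.0]
ft_force: [0.1, -0.5, -0.3]
width: 51.0
grasp_force: 0.0
```

Call:
move_arm(rows=[[0, 0, -3, 0, 60], [0, 0, -4, 0, 60], [0, 0, -4, 0, 60], [0, 0, 0, 0, 60], [0, 0, 0, 0, 60], [0, 0, 0, 0, 60]])

```text
t: 47.15
ee_pos: [479.5, -64.1, 124.7]
orientation: [-2.108, -2.326, 0.002]
ft_force: [-0.3, -0.1, 0.1]
width: 52.7
grasp_force: 0.0
```

```bash
python3 - <<'E'
from g import *
s,c,im=lookw("w22.pkl"); print(s["ee_pos"])
print(" cap",ring(c,im,[478.5,-64.3,58],8,16,12.2,(165,385)))
print(" ringO",ring(c,im,[475.3,-28.9,4],12,19,15.5)," ringW",ring(c,im,[478.9,-63.9,4],12,19,15.5,(0,180)))
E
```

```text
[479.58453796 -64.12572154 124.71073456]
 cap (array([478.4 , -64.3 ,  11.93]), 44)
 ringO (array([475.27, -29.12,  17.24]), 69)  ringW (array([478.94, -64.45,  17.58]), 36)
```

Call:
move_arm(rows=[[-0.31, -3.87, 0, 0, 60], [-0.31, -3.87, 0, 0, 60], [-0.31, -3.87, 0, 0, 60], [-3.82, -0.77, 0, 0, 60], [-3.82, -0.77, 0, 0, 60], [-3.82, -0.77, 0, 0, 60], [-3.82, -0.77, 0, 0, 60]])

```text
t: 48.08
ee_pos: [349.5, -241.0, 125.2]
orientation: [-2.109, -2.326, 0.0]
ft_force: [0.6, -0.1, -0.2]
width: 52.4
grasp_force: 0.0
```

Call:
move_arm(rows=[[-4.58, -0.46, 0, 0, 60], [-4.58, -0.46, 0, 0, 60], [-4.58, -0.46, 0, 0, 60], [-4.58, -0.46, 0, 0, 60], [0, 0, 0, 0, 60], [-0.45, 4.5, 0, 0, 60], [-0.45, 4.5, 0, 0, 60], [-0.45, 4.5, 0, 0, 60], [-0.45, 4.5, 0, 0, 60], [0, 0, 0, 0, 60]])

```text
t: 49.32
ee_pos: [533.0, -422.5, 124.7]
orientation: [-2.106, -2.33, -0.001]
ft_force: [-0.2, 0.4, -0.5]
width: 52.6
grasp_force: 0.0
```

Call:
move_arm(rows=[[0, 0, 0, 0, 60], [0, 0, 0, 0, 60]])

```text
t: 49.58
ee_pos: [529.2, -423.9, 125.6]
orientation: [-2.109, -2.326, 0.0]
ft_force: [-0.4, -1.0, 0.3]
width: 52.7
grasp_force: 0.0
```

```bash
python3 - <<'E'
from g import *
s,c,im=lookw("w23.pkl"); print(s["ee_pos"])
hsv=cv2.cvtColor(im,cv2.COLOR_BGR2HSV)
b=[b for b in blob(cv2.inRange(hsv,(5,90,120),(18,255,255)),62,c) if 495<b[0]<600 and -455<b[1]<-390]; print(b)
print(" cap",ring(c,im,[b[0][0],b[0][1],62],8,16,12.2))
E
```

```text
[ 529.40054794 -424.20313162  125.7954015 ]
[(np.float64(530.0), np.float64(-424.3), np.float64(13.8), np.float64(319.5), np.float64(206.0))]
 cap (array([ 529.95, -424.58,   12.96]), 72)
```

Call:
move_arm(rows=[[-0.04, 0.13, 4, 0, 60], [0, 0, 4, 0, 60], [0, 0, 2.65, 0, 60], [0, 0, 0, 0, 60], [0, 0, 0, 0, 0], [0, 0, 0, 0, 0], [0, 0, 0, 0, 0], [0, 0, 0, 0, 0], [0, 0, 0, 0, 0]])

```text
t: 50.75
ee_pos: [532.6, -425.2, 20.6]
orientation: [2.109, 2.327, -0.0]
ft_force: [-0.7, -0.2, 6.8]
width: 24.9
grasp_force: 29.8
```

Call:
move_arm(rows=[[0, 0, -2, 0, 0], [0, 0, -4, 0, 0], [0, 0, -4, 0, 0], [0.45, -4.5, 0, 0, 0], [0.45, -4.5, 0, 0, 0], [0.45, -4.5, 0, 0, 0], [0.45, -4.5, 0, 0, 0], [0, 0, 0, 0, 0]])

```text
t: 51.75
ee_pos: [348.8, -424.0, 120.4]
orientation: [-2.112, -2.324, -0.0]
ft_force: [0.1, -0.2, -0.1]
width: 25.0
grasp_force: 29.7
```

Call:
move_arm(rows=[[4.58, 0.46, 0, 0, 0], [4.58, 0.46, 0, 0, 0], [4.58, 0.46, 0, 0, 0], [4.58, 0.46, 0, 0, 0], [3.82, 0.77, 0, 0, 0], [3.82, 0.77, 0, 0, 0], [3.82, 0.77, 0, 0, 0], [3.82, 0.77, 0, 0, 0], [0, 0, 0, 0, 0]])

```text
t: 52.88
ee_pos: [368.6, -83.2, 120.2]
orientation: [2.104, 2.331, 0.002]
ft_force: [-0.0, -0.8, 0.4]
width: 25.0
grasp_force: 29.7
```

Call:
move_arm(rows=[[1.43, 3.79, 0, 0, 0], [1.43, 3.79, 0, 0, 0], [1.43, 3.79, 0, 0, 0], [0, 0, 4, 0, 0], [0, 0, 4, 0, 0], [0, 0, 1, 0, 0], [0, 0, 0, 0, 0], [0, 0, 0, 0, 0], [0, 0, 0, 0, 0]])

```text
t: 54.0
ee_pos: [477.2, -31.6, 30.7]
orientation: [2.109, 2.326, 0.002]
ft_force: [-0.7, 0.1, -0.2]
width: 25.4
grasp_force: 29.7
```

```bash
python3 - <<'E'
from g import *
s,c,im=lookw("w24.pkl"); print(s["ee_pos"]); zc=s["ee_pos"][2]-20.6+62
hsv=cv2.cvtColor(im,cv2.COLOR_BGR2HSV)
print([b for b in blob(cv2.inRange(hsv,(5,90,120),(18,255,255)),zc,c) if abs(b[0]-476)<25 and abs(b[1]+29)<25])
print(ring(c,im,[*s["ee_pos"][:2],zc],8,16,12.2,(30,150)),green(c,im))
E
```

```text
[476.99161953 -31.47143681  30.55165934]
[(np.float64(477.6), np.float64(-30.0), np.float64(13.8), np.float64(319.8), np.float64(260.1)), (np.float64(496.9), np.float64(-30.1), np.float64(19.0), np.float64(356.2), np.float64(258.2)), (np.float64(457.5), np.float64(-33.6), np.float64(18.8), np.float64(279.3), np.float64(261.4))]
(array([481.71, -72.4 ,  51.99]), 24) ((506.6815185546875, -29.940032958984375), (129.52821350097656, 74.7644271850586), 6.12586784362793)
```

Call:
move_arm(rows=[[0.27, 0.03, 0, 0, 0], [0, 0, 1, 0, 0], [0, 0, 0.38, 0, 0], [0, 0, 0, 0, 0], [0, 0, 0, 0, 0], [0, 0, 0, 0, 40], [0, 0, 0, 0, 60], [0, 0, 0, 0, 60]])

```text
t: 55.05
ee_pos: [476.1, -28.6, 15.4]
orientation: [-2.11, -2.327, 0.0]
ft_force: [0.3, -0.2, 0.2]
width: 50.8
grasp_force: 0.0
```

Call:
move_arm(rows=[[0, 0, -3, 0, 60], [0, 0, -4, 0, 60], [0, 0, -4, 0, 60], [0, 0, 0, 0, 60], [0, 0, 0, 0, 60], [0, 0, 0, 0, 60]])

```text
t: 55.8
ee_pos: [475.2, -28.5, 124.4]
orientation: [-2.108, -2.326, 0.002]
ft_force: [-0.3, 1.2, -0.7]
width: 52.2
grasp_force: 0.0
```

```bash
python3 - <<'E'
from g import *
s,c,im=lookw("w25.pkl"); print(s["ee_pos"],green(c,im))
print(" orange",ring(c,im,[475,-29.5,58],8,16,12.2,(165,385)),ring(c,im,[475,-29.5,58],8,16,12.2))
print(" white",ring(c,im,[478.4,-64.3,58],8,16,12.2,(165,385)))
print(" ringO",ring(c,im,[475.3,-29.1,4],12,19,17.2,(0,180)))
E
```

```text
[475.25220032 -28.57440948 124.41535095] ((508.0384521484375, -42.51496887207031), (129.99388122558594, 101.10714721679688), 5.919548988342285)
 orange (array([473.28, -29.14,  11.87]), 40) (array([473.34, -29.1 ,  11.85]), 68)
 white (array([478.26, -64.21,  12.14]), 44)
 ringO (array([475.4 , -29.17,  17.38]), 36)
```

Call:
move_arm(rows=[[0, 0, 4, 0, 60], [0, 0, 4, 0, 60], [0, 0, 3, 0, 60], [0, 0, 0, 0, 60], [0, 0, 0, 0, 0], [0, 0, 0, 0, 0], [0, 0, 0, 0, 0], [0, 0, 0, 0, 0], [0, 0, 0, 0, 0]])

```text
t: 56.98
ee_pos: [476.9, -28.7, 16.4]
orientation: [2.109, 2.327, 0.002]
ft_force: [0.0, 0.1, 7.3]
width: 25.0
grasp_force: 29.7
```

Call:
move_arm(rows=[[0, 0, -0.2, 0, 0], [-0.02, 0.17, 0, 0, 0], [0, 0, 0, 0, 0], [0, 0, 0.18, 0, 0], [0, 0, 0, 0, 0], [0, 0, 0, 0, 40], [0, 0, 0, 0, 60], [0, 0, 0, 0, 60]])

```text
t: 57.98
ee_pos: [477.8, -28.6, 15.7]
orientation: [-2.11, -2.328, 0.0]
ft_force: [0.6, 0.0, 0.6]
width: 50.7
grasp_force: 0.0
```

Call:
move_arm(rows=[[0, 0, -3, 0, 60], [0, 0, -4, 0, 60], [0, 0, -4, 0, 60], [0, 0, 0, 0, 60], [0, 0, 0, 0, 60], [0, 0, 0, 0, 60]])

```text
t: 58.72
ee_pos: [476.9, -28.6, 124.6]
orientation: [-2.108, -2.326, 0.002]
ft_force: [-0.1, 0.2, -0.6]
width: 53.0
grasp_force: 0.0
```

```bash
python3 - <<'E'
from g import *
s,c,im=lookw("w26.pkl"); print(s["ee_pos"],green(c,im))
print(" orange",ring(c,im,[475,-29.2,58],8,16,12.2))
print(" white",ring(c,im,[478.4,-64.3,58],8,16,12.2,(165,385)))
print(" ringO",ring(c,im,[475.3,-29.1,4],12,19,17.2,(0,180)))
for n,l in (("top","putty_tin"),("top","loupe"),("top","step_block")):
    optics.get_image(n)
    for d in spotter.find_in(n,l)[:2]: print(l,np.round(d["point"],1),round(d["conf"],2))
E
```

```text
[476.9596069  -28.57846097 124.62728888] ((507.9220275878906, -42.37405776977539), (130.287109375, 100.25237274169922), 6.219961643218994)
 orange (array([474.93, -28.76,  11.92]), 66)
 white (array([478.37, -63.98,  12.3 ]), 44)
 ringO (array([475.5 , -29.13,  17.28]), 36)
putty_tin [338.7 226.6] 0.58
loupe [365.9 225.5] 0.5
step_block [420.2 214.4] 0.94
```

```bash
python3 -c "
from workcell import close_job
print(close_job())"
```

```text
the job is handed in; nothing more can be done
None
```

I handed the job in, but the white vial was not upright throughout: my first grasp closed too high on its cap and leaned it against the block for about a second before it righted itself. The cause was that the fingertips sit about 21 mm higher than the reported tool point. At the end the block measured within 0.3 mm of the centre of the yellow outline and square, both vials were within about 0.7 mm of their own marks, and the tin and loupe had not been touched.

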